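Press open the touch-latch cubby and put the boot brush away

ROBOT

A 7-joint arm with a two-finger parallel gripper is mounted at the origin on the work surface. World frame = base frame: x ahead of the robot, y to its left, z up, the work surface at z = 0. Lengths are in m, angles in rad, forces in N, time in s.
With the tool pointing down it reaches from about 0.425 to 0.925 m from the base axis. Payload 6.8 kg.
Tool frame: the origin (TCP) lies between the finger pads; the fingertips stand 22 mm ahead of it and the grasp point (between the pads) lies 3 mm ahead of it (bot.tip_reach is the distance from the TCP to the fingertips, in m); z points along the fingers, x is the direction in which the jaws open and shut, and the axes are right-handed (so a half turn about z gives the same grasp; the last joint's range is limited). The gripper opens to 85 mm and grips with 20 to 120 N. Pads are 22 mm wide; open, the fingers measure 114 mm over their backs; the gripper's body (76 mm by 85 mm) begins 54 mm behind the grasp point. The pads swing forward as they close: fully open they stand 13 mm farther back than shut.
Start: joints at [-1.321, 0.477, 0.022, 1.555, -0.011, 1.109, -0.083], TCP at [0.236, 0.632, 0.253] pointing down, gripper open.
Joint ranges: [-2.96, 2.96], [-0.34, 2.1], [-1.41, 1.46], [0.24, 2.44], [-1.37, 4.51], [0.17, 1.92], [-2.96, 2.96]. Speed limits (rad/s): [2.39, 2.39, 3.14, 3.14, 3.14, 3.14, 3.14].

INTERFACE

Orientations are given as a unit quaternion [w, x, y, z].
In Python, from station import bot gives the robot as it stands.
- The arm moves only by the tool step_arm, never from a script. Its argument "targets" is a list of rows, each a list of 5 numbers: the shift along the tool's x, y, z in mm, then the turn about the tool's z in degrees, then the closure, from 0 (fully open) to 1 (shut). In form: [[dx, dy, dz, spin, jaw], ...]. A call has 1 to 20 rows; each row is the pose to reach, as a shift and turn from the pose commanded when the call began, along the tool's axes at that moment; what a row does not reach only later rows make up. A row lasts 1/12 s, in which the tool goes at most 41.7 mm and 7.16 degrees, less where a joint would pass 70% of its speed; a pose out of reach is approached as far as the arm can. A call with a gripper value outside its range is refused whole. The fingers move at their own pace and stop on an object; "newtons" is the grip in N (left out, the last holds). Time passes only in rows, so rows that repeat a pose let the fingers close. It gives the time, the measured TCP pose, the force and the opening at its end, in the units of the state.
- bot.get_obs(): the state, without advancing time (a new reading comes with each control period).
- bot.read_camera(name): name is "scene" or "top" or "wrist"; returns a dict with "frame" (400x640x3 uint8, red, green, blue), "z_map" (400x640 float32, m along the optical axis (not along the pixel's ray), 0 where there is no reading), "fov_y" (degrees; the focal length in pixels is half the picture's height over the tangent of half this angle, whatever the lens; pixels are square), "cx", "cy" (the principal point, pixels), "R" (3x3) and "t" (3): a world point X has camera coordinates R X + t. Camera axes: x right, y down, z forward; pixel columns grow to the right and rows downward; lengths in m; the calibration is good to about 2 mm. The wrist camera is an equidistant fisheye: a pixel r from the principal point sees the ray r / f radians off the axis. A picture is of the moment at which its call begins.
- bot.hand_in(): hands the job in, once; it reports no verdict.
The state is a dict: "t": time; "q": joint angles; "joint_vel": joint speeds; "joint_torque": joint torques, N m; "eef_pos": TCP position; "tool_rot": TCP orientation; "contact_force": force on the tool from outside, world axes, zero at the start; "torque": the same for the moment, N m; "gripper_width": opening from 0.0 (shut) to 1.0 (fully open).
Only numpy, scipy, OpenCV 4.12 (cv2) and the standard library are available. Lean on these libraries where they do the work, as an engineer would, in place of code of your own. Each camera call takes 0.05 s, during which the arm holds its last target.

TASK

Press down on the brass dot of the cubby's flap until the latch clicks, then keep a finger on the flap as it springs up and let it rise without flying open until it stands fully open. Then lift the boot brush out of the narrow drip tray by its handle, stand it on its bristles on the open shelf and let go, take it again by its head, and put it in the cubby, head in the wide part and handle in the channel, standing flat on its bristles on the cubby floor. Leave the flap open, let go of the brush, and do not disturb the other things on the shelf.

Things in the scene. Friction and masses are not known exactly. Their poses are not given: they have to be found in the camera images.
- cubby: Fixed birch plywood cubby, 208 (x) by 158 (y) by 76 mm high, origin under its middle; x points from its front (robot side, yaw within 0.25 rad) to the hinge, z up. Its whole top is a flap 202 long (x), 136 wide, 12 mm thick, flush between the two 9 mm side walls; the free edge is at the front.
- flap_hinge (a point): Point of the cubby on the flap's hinge line (along y), mid-width: at the cubby's back edge, 104 mm from its origin along +x, 64 mm above the shelf, level with the flap's underside (the flap's top face is 12 mm above it). Axes as the cubby's.
- flap_press (a point): Centre of the 24 mm brass dot on the flap's top, 180 mm from the hinge line, mid-width, 76 mm above the shelf when shut; moves with the flap. Pressed here, the latch lets go after about 7 mm at about 4 N; hard stop at 8 mm: press by distance, to the stop. A spring then lifts the flap to its open stop, pushing about 1 N on a finger that backs off along its arc; not followed, it flies up too fast.
- flap (a joint): Angle of the flap in rad: 0 shut and latched, about -0.045 pressed in to the stop, 1.7 fully open and held there by its spring, standing upright above the hinge, leaning 0.13 rad backwards (free edge then about 265 mm above the shelf).
- seat (a point): Point of the cubby where brush_head is to come: 29 mm from the cubby's middle towards its front, mid-width, 41 mm above the shelf (33 above the cubby's floor). It is the middle of the head chamber, 98 mm long (x) by 140 mm wide, with room for fingers on both y sides; a cross wall 50 mm high closes it in front, side walls are 76 mm high. Axes as the cubby's.
- channel (a point): Middle of the handle channel, 75 mm from the seat towards the hinge, same height: 75 mm long (x), 40 mm wide, between two wooden blocks whose tops are 56 mm above the shelf; it is open to the head chamber and too narrow for fingers beside the handle.
- brush_head (a point): Centre of the wooden block of the boot brush's head: block 75 (x) by 50 (y) by 18 mm high, stiff dark bristles below it to 33 mm under this point (brush 42 mm high, 150 long, about 0.15 kg, balanced some 15 mm from here towards the handle). x points from head to handle; z up when it stands on its bristles, as it does at the start in the tray.
- brush_handle (a point): Middle of the brush's handle, 75 mm from brush_head along +x at the same height: a bar 24 mm wide, 16 mm thick, 75 mm long, free of the tray, its underside about 29 mm above the shelf at the start.
- tray: Fixed steel drip tray, 88 (x) by 66 mm, origin below the brush's head; 4 mm floor, walls 52 mm high on three sides, open at +x where the handle sticks out, away from the robot (yaw within 0.35 rad). Inside 62 mm wide: no room for fingers beside the head. Cubby and tray stand left and right, either way round; the shelf between them, 0.47 to 0.65 m ahead of the robot, is clear.
- headlamp: Bystander: black headlamp, 60 by 50 by 42 mm high, origin under its middle.
- wax_box: Bystander: white plastic wax box with a round cap, 60 by 85 by 65 mm high, origin under its middle.
- cup: Bystander: green ceramic cup, 80 mm across, 85 mm high, origin under its middle.
- flask: Bystander: blue flask, 72 mm across, 210 mm high, origin under its middle.
- tin: Bystander: copper-coloured tin, 76 mm across, 70 mm high, origin under its middle.
- matchbox: Bystander: brown card box, 110 by 65 by 28 mm high, origin under its middle.
There are look-alikes about, which are no part of the job. Several things look just like the part that bears brush_head: the one meant starts nearest to the robot's base. What is shaped like the tray but blue is not meant.

How it is judged:
On the way, in this order (a step that is already met when the one before it is completed fails the run):
1. the flap is pressed in, by more than 0.03 rad (value of joint flap below -0.03 rad), for 0.02 s.
2. the flap is half-way up (0.4 to 1.1 rad) and leaning on the robot's fingers (value of joint flap between 0.4 and 1.1 rad and contact force between the fingers and flap above 0.1 N), for 0.1 s.
3. the flap stands open, beyond 1.3 rad (value of joint flap above 1.3 rad), for 0.2 s.
4. the brush stands on its bristles on the open shelf, let go (horizontal distance between brush_head and tray above 0.1 m and horizontal distance between brush_head and seat above 0.12 m and height (world z) of brush_head below 0.042 m and angle between brush_head's own z axis and vertical below 0.15 rad and contact force between the fingers and brush below 0.05 N), for 0.15 s.
At the end, for the whole second after the job is handed in: The flap stands open beyond 1.3 rad; the brush is let go, at rest, upright within 0.1 rad in the cubby: head centre within 18 mm along and 20 mm across of the seat point and under 6 mm above it, handle in the channel (its middle within 14 mm of the centre line, hinge side) (value of joint flap above 1.3 rad and x of brush_head in the frame of seat between -0.018 and 0.018 m and y of brush_head in the frame of seat between -0.02 and 0.02 m and z of brush_head in the frame of seat below 0.006 m and y of brush_handle in the frame of seat between -0.014 and 0.014 m and x of brush_handle in the frame of seat above 0.05 m and angle between brush_head's own z axis and vertical below 0.1 rad and linear speed of brush below 0.02 m/s and contact force between the fingers and brush below 0.05 N); the robot touches nothing.
It fails at once if the flap flies up: it turns faster than 2.5 rad/s while still below 1.3 rad (velocity of joint flap above 2.5 rad/s and value of joint flap below 1.3 rad).
It fails at once if a bystander (headlamp, wax box, cup, flask, tin or card box) is moved more than 25 mm (distance of any of headlamp, wax_box, cup, flask, tin, matchbox from where it was at the start of the episode above 0.025 m).
It also fails if it takes over 72 s, if anything falls off the work surface, if the arm or the gripper's body presses on something with over 40 N, if the wrist force passes 120 N, or if a joint passes its speed limit or range.

## Working session

There is one attempt and no reset: what is moved stays moved. The work goes in short steps, Python scripts to look and compute and a tool call to move; the robot and the scene stay as the last step left them, time stands still between calls to the robot, and variables do not carry over. Pictures are saved under pics/ and viewed, and the job is handed in when it is done.

Besides the shell and the picture viewer there is one more tool, called as a command line: name --pt "numbers of a row" for each row, then --argument value for the rest. step_arm: Moves the arm, as the interface text tells. Its arguments: {"type":"object","properties":{"targets":{"type":"array"},"newtons":{"type":"number"}},"required":["targets"]}

```bash
ls; mkdir -p pics
cat > h.py <<'E'
import numpy as np, cv2
from station import bot
def save(name,fn,crop=None,scale=1):
    c=bot.read_camera(name); im=c["frame"][:,:,::-1]
    if crop: x0,y0,x1,y1=crop; im=im[y0:y1,x0:x1]
    if scale!=1: im=cv2.resize(im,None,fx=scale,fy=scale,interpolation=cv2.INTER_CUBIC)
    cv2.imwrite("pics/"+fn,im); return c
def cloud(c):
    h,w=c["z_map"].shape; f=h/2/np.tan(np.radians(c["fov_y"])/2)
    u,v=np.meshgrid(np.arange(w),np.arange(h)); z=c["z_map"]
    P=np.stack([(u-c["cx"])/f*z,(v-c["cy"])/f*z,z],-1)
    return (P-c["t"])@c["R"]   # R^T (P-t)
E
python3 - <<'E'
from h import *
o=bot.get_obs(); print(o)
for n in("scene","top","wrist"):
    c=save(n,n+"0.png"); np.savez("pics/"+n+"0.npz",**c); print(n,c["fov_y"],c["cx"],c["cy"],c["R"],c["t"])
E
```

```text
pics
{'t': 0.0, 'q': array([-1.32113344,  0.47781902,  0.02236679,  1.5564729 , -0.01149467,
        1.10928173, -0.08308308]), 'joint_vel': array([-0.00197833, -0.00029371,  0.00103355,  0.00059861, -0.0008407 ,
       -0.00219093,  0.00116033]), 'joint_torque': array([ 3.74323299e-04, -5.96459806e+01,  1.60760779e+00, -2.81204367e+01,
        1.23822363e-02,  9.16788296e-03, -2.67466032e-05]), 'eef_pos': array([0.23620462, 0.6317273 , 0.25230446]), 'tool_rot': array([ 5.90063623e-04,  8.21633404e-01,  5.70015519e-01, -7.13933166e-04]), 'contact_force': array([0.84113436, 0.67141694, 0.38519168]), 'torque': array([-0.01045682,  0.03788889,  0.04633141]), 'gripper_width': 0.99935670230081}
scene 47.301642694814184 311.75962610865145 201.51019390831559 [[-0.80266019  0.59641956 -0.00450895]
 [ 0.49316039  0.65940441 -0.56743163]
 [-0.3354541  -0.45767842 -0.82340817]] [ 0.43598632 -0.30115059  1.80618748]
top 49.27886238587259 315.4132367912849 190.14022218660193 [[ 0.00367073 -0.99996461  0.00757033]
 [-0.98706978 -0.00483634 -0.16021813]
 [ 0.16024907 -0.00688432 -0.9870526 ]] [0.09308039 0.62043872 1.79352425]
wrist 65.70646984690485 317.48741283468615 201.6666518745804 [[ 0.34981742  0.93681641 -0.00166737]
 [ 0.89806144 -0.33483819  0.28525259]
 [ 0.26667101 -0.10128373 -0.95845093]] [-0.67300569 -0.03619794  0.37912349]
```

View pics/scene0.png

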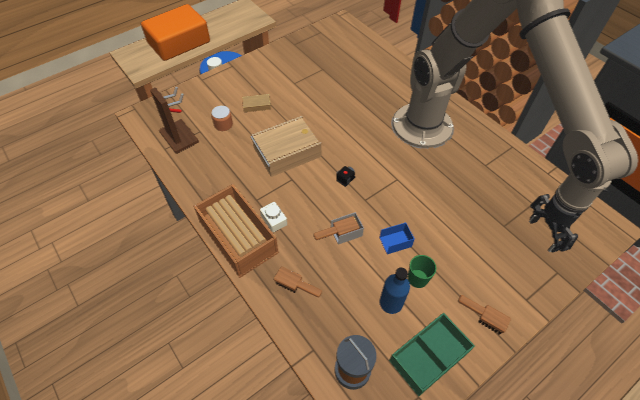

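View pics/top0.png

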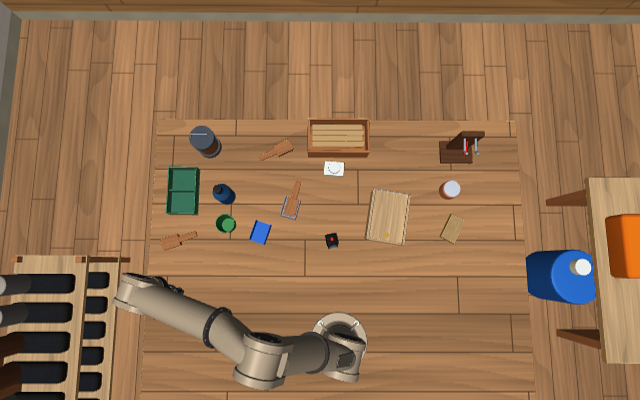

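View pics/wrist0.png

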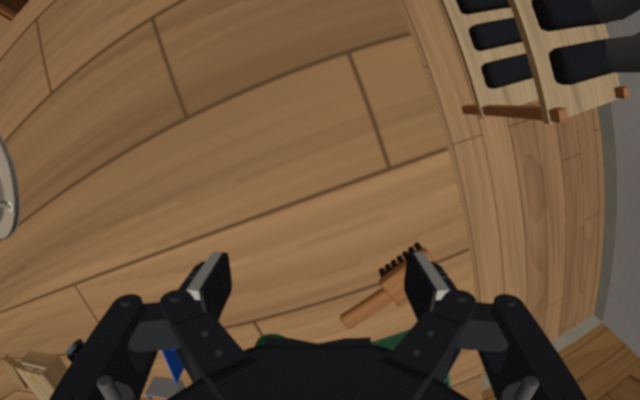

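Pictures: the cubby is at scene (287,145) / top (388,216), with its brass dot at the front edge at top (387,235). Brush candidates in the top view:
- (291,200), in the grey steel tray
- (277,149), lying loose
- (178,240), lying loose on its side

The blue tray at (260,232) is a decoy. I'll measure all of these.

Run:
```python
from h import *
for n in("top","scene"):
    c=dict(np.load(f"pics/{n}0.npz")); P=cloud(c); np.save(f"pics/{n}P.npy",P)
    L={"top":[(291,200),(277,149),(178,240),(388,216),(387,235),(260,232),(332,240),(340,300)],"scene":[(345,228),(300,283),(487,313),(287,145),(346,176)]}[n]
    for u,v in L:
        print(n,(u,v),P[v,u].round(3),'d',np.hypot(*P[v,u,:2]).round(3))
c=dict(np.load("pics/top0.npz"));P=np.load("pics/topP.npy")
# flap: points z in 0.068..0.084 around cubby
m=(P[...,2]>.068)&(P[...,2]<.086); m[:, :355]=0;m[:,425:]=0;m[:170]=0;m[250:]=0
pts=P[m]; r=cv2.minAreaRect((pts[:,:2]*1000).astype(np.float32)); print(len(pts),r,pts[:,2].mean()); print(cv2.boxPoints(r).round(1))
im=c["frame"][:,:,::-1]
cv2.imwrite("pics/tc.png",cv2.resize(im[170:260,240:430],None,fx=4,fy=4,interpolation=cv2.INTER_CUBIC))
c=dict(np.load("pics/scene0.npz"));im=c["frame"][:,:,::-1]
cv2.imwrite("pics/sc.png",cv2.resize(im[100:270,230:430],None,fx=3.5,fy=3.5,interpolation=cv2.INTER_CUBIC))
```

```text
top (291, 200) [0.578 0.198 0.048] d 0.611
top (277, 149) [0.8   0.262 0.042] d 0.842
top (178, 240) [0.409 0.668 0.036] d 0.783
top (388, 216) [ 0.509 -0.205  0.072] d 0.549
top (387, 235) [ 0.43  -0.198  0.081] d 0.474
top (260, 232) [0.446 0.331 0.001] d 0.555
top (332, 240) [0.411 0.026 0.053] d 0.411
top (340, 300) [ 0.164 -0.009 -0.004] d 0.164
scene (345, 228) [0.564 0.209 0.05 ] d 0.601
scene (300, 283) [0.792 0.275 0.044] d 0.838
scene (487, 313) [0.41  0.675 0.039] d 0.79
scene (287, 145) [ 0.52  -0.181  0.072] d 0.551
scene (346, 176) [0.42  0.038 0.038] d 0.422
1766 ((507.8428955078125, -205.18609619140625), (159.49717712402344, 211.9514923095703), 81.21615600585938) 0.0758540628416448
[[ 390.9 -267.8]
 [ 600.4 -300.2]
 [ 624.8 -142.6]
 [ 415.3 -110.2]]
```

View pics/tc.png

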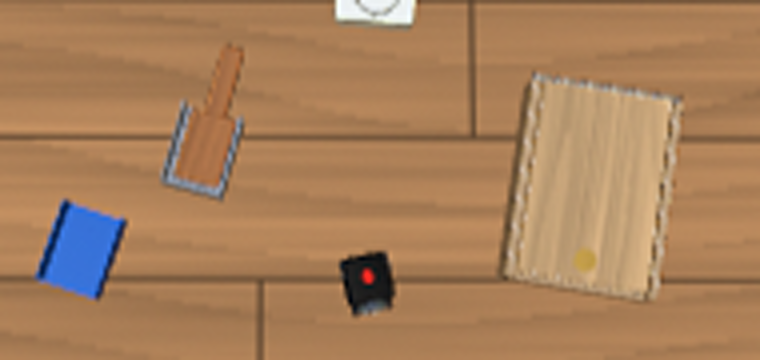

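View pics/sc.png

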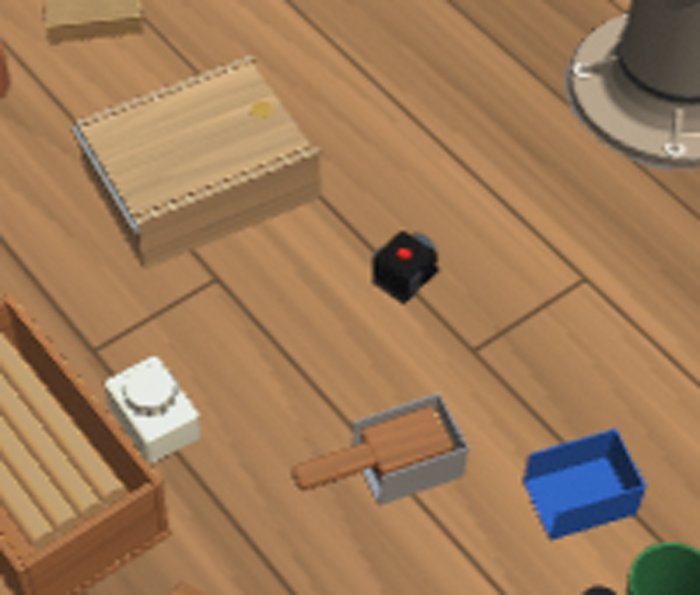

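The top crop shows the brush in the grey steel tray at about (215,130) and the brass dot at (586,260). Of the three brushes this one is nearest the base: 0.61 m, against 0.84 m and 0.78 m. Next I'll refine the poses with both cameras.

Run:
```python
from h import *
for n,dz in (("top",(383,230,392,241)),("scene",(300,126,312,136))):
    c=dict(np.load(f"pics/{n}0.npz"));P=np.load(f"pics/{n}P.npy")
    im=c["frame"].astype(int); hsv=cv2.cvtColor(c["frame"],cv2.COLOR_RGB2HSV)
    # dot
    x0,y0,x1,y1=dz; S=hsv[y0:y1,x0:x1,1]; m=np.zeros(S.shape,bool); m=S>145
    print(n,"dot",m.sum(), P[y0:y1,x0:x1][m].mean(0).round(4) if m.any() else S)
    # cubby top
    q=(abs(P[...,2]-.076)<.012)&(P[...,0]>.36)&(P[...,0]<.65)&(P[...,1]<-.08)&(P[...,1]>-.33)
    r=cv2.minAreaRect((P[q][:,:2]*1000).astype(np.float32)); print(n,"cubby",r,P[q].mean(0).round(4), P[q][:,2].std())
    # brush
    ok=(P[...,2]>.036)&(P[...,2]<.065)&(P[...,0]>.48)&(P[...,0]<.75)&(P[...,1]<.28)&(P[...,1]>.1)
    red=(hsv[...,1]>110)&ok; p=P[red]
    r=cv2.minAreaRect((p[:,:2]*1000).astype(np.float32)); mu=p.mean(0); w,v=np.linalg.eigh(np.cov((p-mu)[:,:2].T)); a=v[:,1]*np.sign(v[0,1])
    s=(p-mu)[:,:2]@a; t=(p-mu)[:,:2]@np.array([-a[1],a[0]])
    print(n,"brush",len(p),mu.round(4),"yaw",np.arctan2(a[1],a[0]).round(3),r,"s",s.min().round(4),s.max().round(4))
    for lo in np.arange(-.08,.1,.02):
        k=(s>lo)&(s<lo+.02)
        if k.sum(): print("  ",lo.round(2),k.sum(),t[k].mean().round(4),(t[k].max()-t[k].min()).round(4),p[k,2].mean().round(4))
    # tray (gray)
    g=(hsv[...,1]<70)&(P[...,2]>.02)&(P[...,2]<.07)&(P[...,0]>.48)&(P[...,0]<.68)&(P[...,1]<.28)&(P[...,1]>.1)
    print(n,"tray",cv2.minAreaRect((P[g][:,:2]*1000).astype(np.float32)),g.sum())
    # headlamp, others
    for nm,b in dict(lamp=(.36,.48,-.03,.09),wax=(.65,.78,-.05,.07)).items():
        k=(P[...,2]>.02)&(P[...,0]>b[0])&(P[...,0]<b[1])&(P[...,1]>b[2])&(P[...,1]<b[3]); print(nm,P[k].min(0).round(3),P[k].max(0).round(3))
```

```text
top dot 18 [ 0.4328 -0.1935  0.0759]
top cubby ((508.86370849609375, -205.34384155273438), (159.49717712402344, 214.01736450195312), 81.21615600585938) [ 0.5086 -0.2052  0.0754] 0.004495562945251535
top brush 276 [0.575  0.192  0.0451] yaw -0.267 ((587.7002563476562, 189.48306274414062), (48.47586441040039, 146.17031860351562), 74.77820587158203) s -0.0602 0.086
   -0.08 1 0.0071 0.0 0.0441
   -0.06 50 -0.0004 0.0456 0.0451
   -0.04 51 0.0 0.0485 0.0456
   -0.02 55 0.0009 0.0466 0.0453
   0.0 37 -0.0011 0.0453 0.0454
   0.02 23 0.0006 0.022 0.0452
   0.04 26 0.0 0.0224 0.0454
   0.06 27 -0.0004 0.0238 0.0441
   0.08 6 -0.0009 0.0182 0.0414
top tray ((548.027587890625, 202.25315856933594), (66.28672790527344, 87.66999816894531), 75.46666717529297) 63
lamp [0.378 0.    0.026] [0.441 0.055 0.054]
wax [ 0.682 -0.049  0.021] [0.78  0.069 0.11 ]
scene dot 15 [ 0.4307 -0.1947  0.078 ]
scene cubby ((510.95867919921875, -207.25741577148438), (169.47303771972656, 215.63438415527344), 80.73397064208984) [ 0.5165 -0.2019  0.076 ] 0.0036939030350847395
scene brush 470 [0.578  0.1932 0.045 ] yaw -0.264 ((587.9490966796875, 188.42840576171875), (51.99427032470703, 148.97544860839844), 74.98332214355469) s -0.0636 0.0853
   -0.08 13 -0.001 0.0442 0.0445
   -0.06 83 -0.0 0.0467 0.0457
   -0.04 81 0.0006 0.052 0.0451
   -0.02 84 -0.0009 0.0507 0.0457
   0.0 66 0.0009 0.0495 0.045
   0.02 43 0.0002 0.0261 0.0435
   0.04 44 -0.0005 0.0248 0.044
   0.06 41 0.0006 0.0238 0.0451
   0.08 15 -0.0014 0.0207 0.0436
scene tray ((550.2288208007812, 201.2360076904297), (72.02266693115234, 90.67666625976562), 75.8588638305664) 258
lamp [ 0.376 -0.001  0.02 ] [0.444 0.057 0.051]
wax [ 0.688 -0.05   0.02 ] [0.78  0.068 0.105]
```

```bash
cat >> h.py <<'E'
from scipy.spatial.transform import Rotation as Ro
def sh(targets, o=None):
    """targets: list of (x,y,z,heading_deg_of_tool_x or None) -> tool shifts mm, spin deg"""
    o=o or bot.get_obs(); q=o["tool_rot"]; R=Ro.from_quat([q[1],q[2],q[3],q[0]]).as_matrix()
    h0=np.degrees(np.arctan2(R[1,0],R[0,0])); print("t",round(o["t"],2),"pos",o["eef_pos"].round(4),"head",h0.round(2),"F",o["contact_force"].round(2),"w",round(o["gripper_width"],3),"zaxis",R[:,2].round(4))
    for T in targets:
        d=R.T@(np.array(T[:3])-o["eef_pos"])*1000
        print(T,"->",d.round(1),"spin",None if T[3] is None else round(h0-T[3],2))
E
python3 - <<'E'
from h import *
print(bot.tip_reach)
sh([(.45,.35,.30,81.2),(.46,.10,.26,81.2),(.4325,-.194,.15,81.2)])
E
```

```text
0.022
t 0.15 pos [0.2362 0.6319 0.2526] head 69.5 F [-0.02  0.51  0.03] w 0.997 zaxis [-4.0e-04 -1.3e-03 -1.0e+00]
(0.45, 0.35, 0.3, 81.2) -> [-189.2  298.9  -47.1] spin -11.7
(0.46, 0.1, 0.26, 81.2) -> [-419.8  395.8   -6.8] spin -11.7
(0.4325, -0.194, 0.15, 81.2) -> [-704.7  473.   103.6] spin -11.7
```

step_arm --pt "-63 100 -16 -4 1" --pt "-126 200 -32 -8 1" --pt "-189 299 -47 -12 1" --pt "-189 299 -47 -12 1" --pt "-189 299 -47 -12 1" --pt "-189 299 -47 -12 1" --pt "-189 299 -47 -12 1" --pt "-189 299 -47 -12 1" --pt "-189 299 -47 -12 1" --pt "-189 299 -47 -12 1" --pt "-420 396 -7 -12 1" --pt "-420 396 -7 -12 1" --pt "-420 396 -7 -12 1" --pt "-420 396 -7 -12 1" --pt "-420 396 -7 -12 1" --pt "-420 396 -7 -12 1" --pt "-420 396 -7 -12 1"

```text
t: 1.57
eef_pos: [0.4592, 0.0924, 0.2591]
tool_rot: [0.0, 0.761, 0.649, -0.002]
contact_force: [-1.4, 0.2, 0.2]
gripper_width: -0.003
```

Run:
```python
from h import *
sh([(.4325,-.194,.16,81.2),(.4325,-.194,.12,81.2)])
print(bot.get_obs()["q"].round(2))
```

```text
t 1.57 pos [0.4592 0.0924 0.2591] head 80.97 F [-1.37  0.24  0.15] w -0.003 zaxis [-0.0024 -0.0031 -1.    ]
(0.4325, -0.194, 0.16, 81.2) -> [-286.7   18.8  100.1] spin -0.23
(0.4325, -0.194, 0.12, 81.2) -> [-286.6   18.9  140.1] spin -0.23
[-0.56  0.12  0.24  2.04 -0.03  0.99  1.12]
```

step_arm --pt "-70 5 30 0 1" --pt "-140 10 60 0 1" --pt "-210 15 80 0 1" --pt "-280 19 100 0 1" --pt "-280 19 100 0 1" --pt "-280 19 100 0 1" --pt "-280 19 100 0 1" --pt "-280 19 100 0 1" --pt "-280 19 100 0 1" --pt "-280 19 100 0 1" --pt "-280 19 100 0 1" --pt "-280 19 100 0 1"

```text
t: 2.57
eef_pos: [0.4384, -0.1776, 0.1606]
tool_rot: [0.0, 0.757, 0.654, 0.001]
contact_force: [0.8, 0.3, 0.1]
gripper_width: -0.002
```

Run:
```python
from h import *
sh([(.4325,-.194,.12,81.2),(.4325,-.194,.104,81.2)])
c=save("wrist","w1.png"); c=save("scene","s1.png",(230,60,430,260),3)
```

```text
t 2.57 pos [ 0.4384 -0.1776  0.1606] head 81.69 F [0.85 0.25 0.13] w -0.002 zaxis [ 8.e-04  7.e-04 -1.e+00]
(0.4325, -0.194, 0.12, 81.2) -> [-17.1  -3.5  40.6] spin 0.49
(0.4325, -0.194, 0.104, 81.2) -> [-17.1  -3.6  56.6] spin 0.49
```

View pics/w1.png

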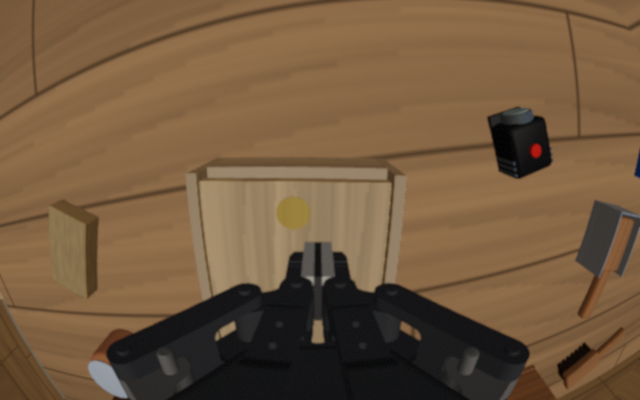

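View pics/s1.png

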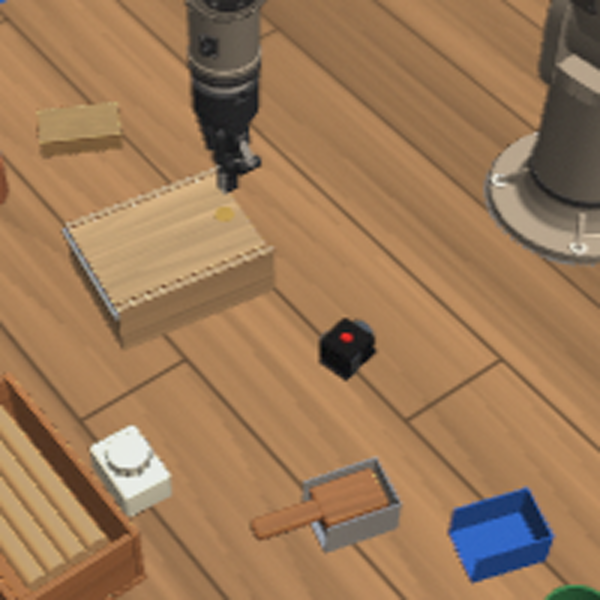

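The wrist view shows the dot at (293,212) and the closed fingertips at (318,245). That agrees with the computed 17 mm sideways shift.

step_arm --pt "-17 -3.5 20 0.5 1" --pt "-17 -3.5 45 0.5 1" --pt "-17 -3.5 50 0.5 1" --pt "-17 -3.5 50 0.5 1" --pt "-17 -3.5 50 0.5 1"

```text
t: 3.08
eef_pos: [0.432, -0.1952, 0.1107]
tool_rot: [-0.0, 0.76, 0.65, -0.0]
contact_force: [0.7, 1.2, 0.3]
gripper_width: 0.003
```

Run:
```python
from h import *
o=bot.get_obs()
sh([(.4325,-.194,.098,81.2)])
print(o["q"].round(2))
c=save("wrist","w2.png",(160,100,480,340),2)
# follow path: fingertip (corner toward robot) at r
psi=-.153; hx=.508+.104*np.cos(psi); hy=-.2053+.104*np.sin(psi)
print(hx,hy)
```

```text
t 3.08 pos [ 0.432  -0.1952  0.1107] head 81.06 F [0.72 1.16 0.35] w 0.003 zaxis [-3.e-04  3.e-04 -1.e+00]
(0.4325, -0.194, 0.098, 81.2) -> [ 1.3  0.3 12.7] spin -0.14
[-0.03  0.37  0.38  2.17 -0.23  0.64  1.94]
0.6107851047334363 -0.22114999195383217
```

View pics/w2.png

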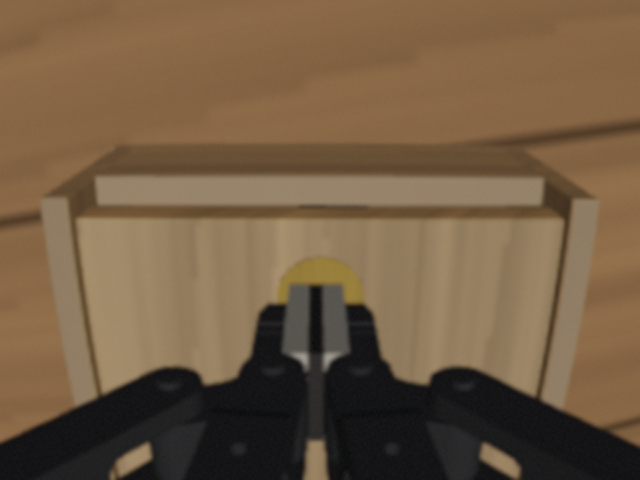

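step_arm --pt "0 0 8 0 1" --pt "0 0 12 0 1" --pt "0 0 14 0 1" --pt "0 0 16 0 1" --pt "0 0 18 0 1" --pt "0 0 20 0 1" --pt "0 0 21 0 1" --pt "0 0 21 0 1"

```text
t: 3.8
eef_pos: [0.4319, -0.1956, 0.0895]
tool_rot: [-0.0, 0.76, 0.65, 0.0]
contact_force: [-0.2, 1.6, 4.2]
gripper_width: -0.005
```

step_arm --pt "0 0 1 0 1" --pt "0 0 2 0 1" --pt "0 0 2 0 1"

```text
t: 4.05
eef_pos: [0.4318, -0.1956, 0.0876]
tool_rot: [-0.0, 0.76, 0.649, 0.0]
contact_force: [-0.9, 0.9, 6.5]
gripper_width: -0.0
```

step_arm --pt "0 0 1 0 1" --pt "0 0 2 0 1" --pt "0 0 2 0 1"

```text
t: 4.3
eef_pos: [0.4318, -0.1956, 0.0857]
tool_rot: [-0.0, 0.76, 0.649, 0.0]
contact_force: [-2.5, 1.3, 8.8]
gripper_width: 0.001
```

Run:
```python
from h import *
sh([(.4318,-.1956,.0876,81.2)])
c=save("wrist","w3.png",(160,100,480,340),2)
```

```text
t 4.3 pos [ 0.4318 -0.1956  0.0857] head 81.0 F [-2.54  1.35  8.83] w 0.001 zaxis [ 3.e-04  6.e-04 -1.e+00]
(0.4318, -0.1956, 0.0876, 81.2) -> [ 0.  -0.  -1.9] spin -0.2
```

View pics/w3.png

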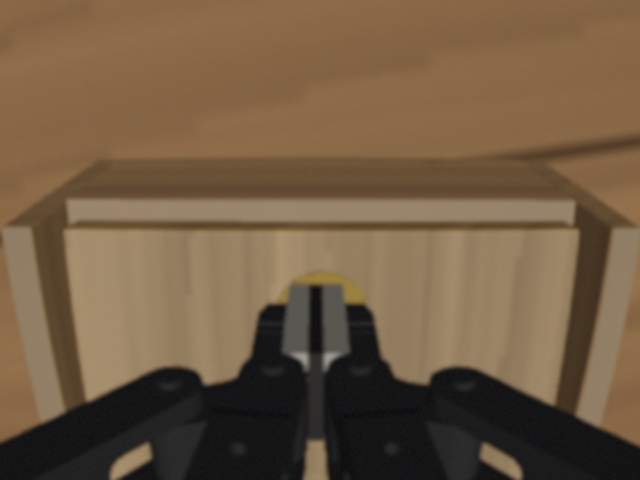

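Run:
```python
from h import *
c=bot.read_camera("wrist"); h,w=c["z_map"].shape; f=h/2/np.tan(np.radians(c["fov_y"])/2)
u,v=np.meshgrid(np.arange(w),np.arange(h)); a=u-c["cx"];b=v-c["cy"]; r=np.hypot(a,b)+1e-9; th=r/f
z=c["z_map"]; P=np.stack([a/r*np.tan(th)*z,b/r*np.tan(th)*z,z],-1); P=(P-c["t"])@c["R"]
psi=-.153; e=np.array([np.cos(psi),np.sin(psi)]); n=np.array([-e[1],e[0]])
d=P[...,:2]-np.array([.508,-.2053]); X=d@e; Y=d@n
for y0,y1 in((-.079,-.071),(-.065,-.045),(-.045,-.02),(.02,.045),(.045,.065),(.071,.079)):
  for x0,x1 in((-.11,-.1),(-.095,-.085),(-.085,-.07)):
    k=(X>x0)&(X<x1)&(Y>y0)&(Y<y1)&(P[...,2]<.12); print((y0,y1),(x0,x1),k.sum(),np.median(P[k,2]).round(4) if k.any() else None)
```

```text
(-0.079, -0.071) (-0.11, -0.1) 806 0.0598
(-0.079, -0.071) (-0.095, -0.085) 445 0.0749
(-0.079, -0.071) (-0.085, -0.07) 626 0.0747
(-0.065, -0.045) (-0.11, -0.1) 1384 0.0467
(-0.065, -0.045) (-0.095, -0.085) 648 0.0621
(-0.065, -0.045) (-0.085, -0.07) 906 0.063
(-0.045, -0.02) (-0.11, -0.1) 1867 0.046
(-0.045, -0.02) (-0.095, -0.085) 1747 0.0635
(-0.045, -0.02) (-0.085, -0.07) 1775 0.0634
(0.02, 0.045) (-0.11, -0.1) 1758 0.0431
(0.02, 0.045) (-0.095, -0.085) 1417 0.0627
(0.02, 0.045) (-0.085, -0.07) 1548 0.0632
(0.045, 0.065) (-0.11, -0.1) 1271 0.0418
(0.045, 0.065) (-0.095, -0.085) 623 0.0621
(0.045, 0.065) (-0.085, -0.07) 878 0.063
(0.071, 0.079) (-0.11, -0.1) 489 0.0535
(0.071, 0.079) (-0.095, -0.085) 190 0.0755
(0.071, 0.079) (-0.085, -0.07) 259 0.0755
```

Run:
```python
from h import *
th=np.concatenate([[-.05,-.03,-.01,.01,.035],np.arange(.07,1.56,.04)])
p0=np.array([.4318,-.1956]); psi=-.153; e=np.array([np.cos(psi),np.sin(psi)]); H=np.array([.6108,-.2211])
s0=(p0-H)@e*1000; z0=85.7; print("s0",s0)
rows=[]
for t in th:
    r=191-16*np.clip(t/.6,0,1)
    s=-r*np.cos(t)+12*np.sin(t)+11; z=64+r*np.sin(t)+12*np.cos(t)+22
    rows.append((round(t,3),round(s-s0,1),round(-(z-z0),1)))
print(len(rows),rows)
```

```text
s0 -180.7952744433443
43 [(np.float64(-0.05), np.float64(0.4), np.float64(-2.7)), (np.float64(-0.03), np.float64(0.5), np.float64(-6.6)), (np.float64(-0.01), np.float64(0.7), np.float64(-10.4)), (np.float64(0.01), np.float64(1.2), np.float64(-14.2)), (np.float64(0.035), np.float64(2.3), np.float64(-18.9)), (np.float64(0.07), np.float64(4.0), np.float64(-25.5)), (np.float64(0.11), np.float64(6.2), np.float64(-32.9)), (np.float64(0.15), np.float64(8.7), np.float64(-40.1)), (np.float64(0.19), np.float64(11.5), np.float64(-47.2)), (np.float64(0.23), np.float64(14.5), np.float64(-54.1)), (np.float64(0.27), np.float64(17.9), np.float64(-60.9)), (np.float64(0.31), np.float64(21.4), np.float64(-67.5)), (np.float64(0.35), np.float64(25.3), np.float64(-73.9)), (np.float64(0.39), np.float64(29.3), np.float64(-80.1)), (np.float64(0.43), np.float64(33.6), np.float64(-86.0)), (np.float64(0.47), np.float64(38.1), np.float64(-91.8)), (np.float64(0.51), np.float64(42.8), np.float64(-97.4)), (np.float64(0.55), np.float64(47.7), np.float64(-102.7)), (np.float64(0.59), np.float64(52.8), np.float64(-107.
[... 711 characters left out ...]
at64(1.11), np.float64(124.7), np.float64(-162.4)), (np.float64(1.15), np.float64(131.3), np.float64(-164.9)), (np.float64(1.19), np.float64(137.9), np.float64(-167.2)), (np.float64(1.23), np.float64(144.6), np.float64(-169.2)), (np.float64(1.27), np.float64(151.4), np.float64(-171.0)), (np.float64(1.31), np.float64(158.3), np.float64(-172.5)), (np.float64(1.35), np.float64(165.2), np.float64(-173.7)), (np.float64(1.39), np.float64(172.1), np.float64(-174.6)), (np.float64(1.43), np.float64(179.1), np.float64(-175.3)), (np.float64(1.47), np.float64(186.1), np.float64(-175.6)), (np.float64(1.51), np.float64(193.1), np.float64(-175.7)), (np.float64(1.55), np.float64(200.2), np.float64(-175.5))]
```

step_arm --pt "0 0.5 -2.5 0 1" --pt "0 0.5 -6.5 0 1" --pt "0 1 -10.5 0 1" --pt "0 1 -14 0 1" --pt "0 2.5 -19 0 1" --pt "0 4 -25.5 0 1" --pt "0 6 -33 0 1" --pt "0 8.5 -40 0 1"

```text
t: 5.07
eef_pos: [0.4403, -0.1973, 0.1261]
tool_rot: [0.0, 0.76, 0.649, 0.0]
contact_force: [-0.9, 0.8, 1.0]
gripper_width: -0.0
```

Run:
```python
from h import *
sh([(.44,-.1956,.1276,81.2)])
c=save("wrist","w4.png",(160,100,480,340),2)
c=save("scene","s4.png",(230,60,430,260),3)
```

```text
t 5.07 pos [ 0.4403 -0.1973  0.1261] head 80.99 F [-0.92  0.76  0.99] w -0.0 zaxis [ 2.e-04 -1.e-04 -1.e+00]
(0.44, -0.1956, 0.1276, 81.2) -> [ 1.7 -0.5 -1.5] spin -0.21
```

View pics/w4.png

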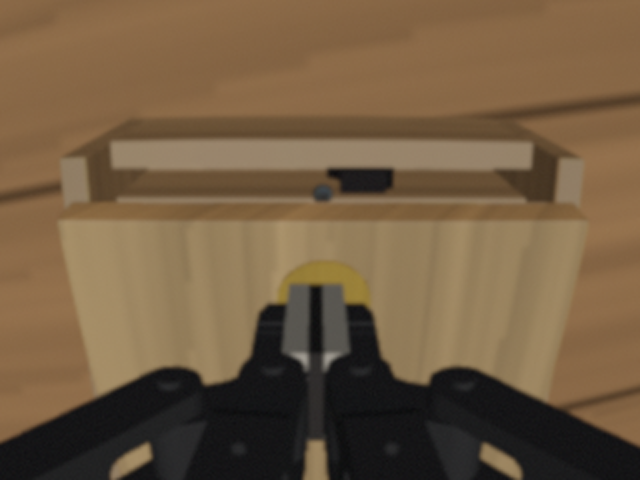

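View pics/s4.png

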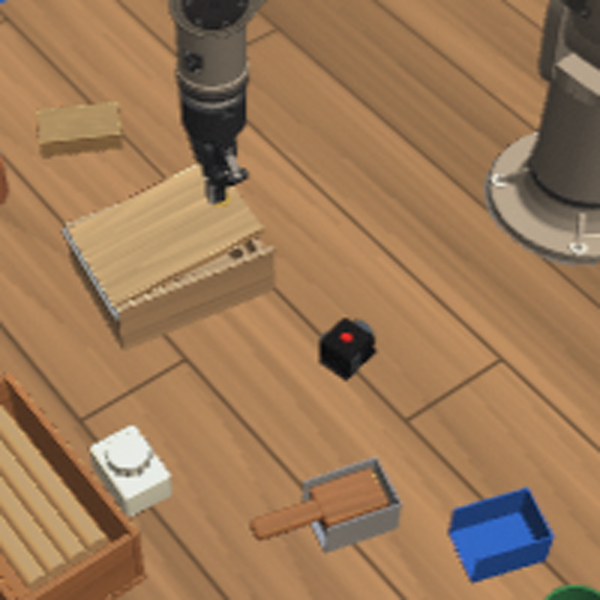

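The latch has let go and the flap leans on the fingertips at about 1 N. I'll keep following the arc.

step_arm --pt "0 3 -7 0 1" --pt "0 6 -14 0 1" --pt "0 9.5 -21 0 1" --pt "0 13 -27.5 0 1" --pt "0 17 -34 0 1" --pt "0 21 -40 0 1" --pt "0 25 -46 0 1" --pt "0 29.5 -52 0 1" --pt "0 34 -57.5 0 1" --pt "0 39 -62.5 0 1" --pt "0 44 -68 0 1" --pt "0 49 -73 0 1" --pt "0 53.5 -78.5 0 1" --pt "0 58.5 -83.5 0 1" --pt "0 63.5 -88.5 0 1" --pt "0 68.5 -93 0 1"

```text
t: 6.5
eef_pos: [0.5083, -0.208, 0.2188]
tool_rot: [0.0, 0.76, 0.649, 0.0]
contact_force: [1.6, -0.6, 0.5]
gripper_width: 0.002
```

Run:
```python
from h import *
sh([])
c=save("wrist","w5.png",(160,100,480,340),2)
c=save("scene","s5.png",(230,60,430,260),3)
```

```text
t 6.5 pos [ 0.5083 -0.208   0.2188] head 81.0 F [ 1.62 -0.56  0.5 ] w 0.002 zaxis [ 3.e-04 -1.e-04 -1.e+00]
```

View pics/w5.png

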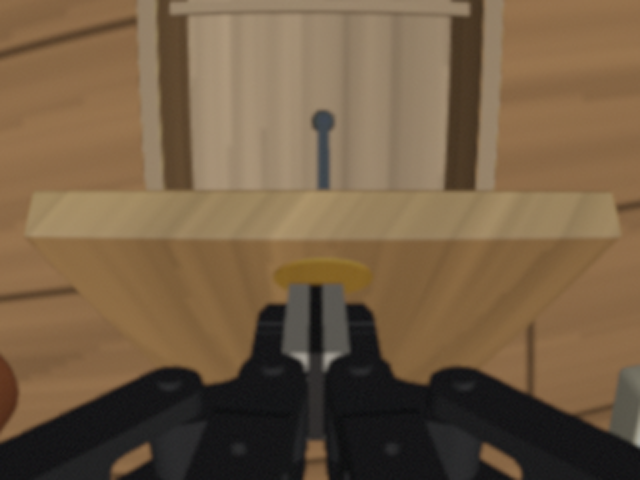

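View pics/s5.png

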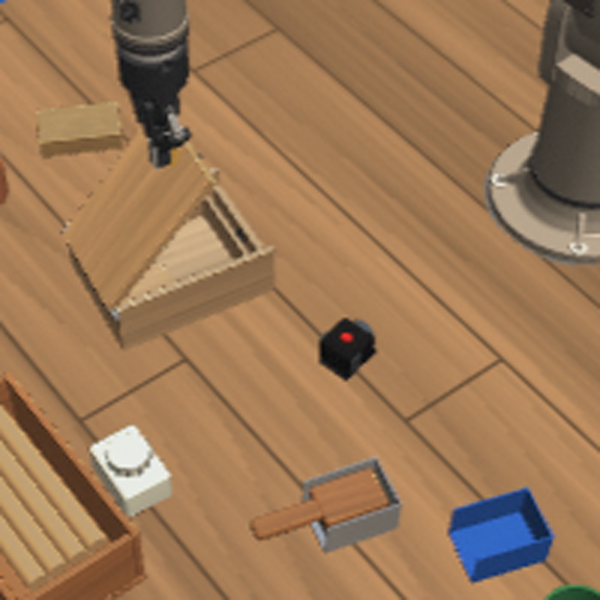

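step_arm --pt "0 5.5 -4.5 0 1" --pt "0 11 -8.5 0 1" --pt "0 17 -12.5 0 1" --pt "0 22.5 -16.5 0 1" --pt "0 28.5 -20 0 1" --pt "0 35 -23.5 0 1" --pt "0 41 -26.5 0 1" --pt "0 47.5 -29.5 0 1" --pt "0 54 -32 0 1" --pt "0 61 -34 0 1" --pt "0 67.5 -36 0 1" --pt "0 74 -38 0 1" --pt "0 81 -39.5 0 1" --pt "0 88 -40.5 0 1" --pt "0 95 -41.5 0 1" --pt "0 102 -42 0 1" --pt "0 109 -42.5 0 1" --pt "0 116 -42.5 0 1" --pt "0 123 -42.5 0 1" --pt "0 123 -42.5 0 1"

```text
t: 8.27
eef_pos: [0.6305, -0.2271, 0.2605]
tool_rot: [0.0, 0.76, 0.65, 0.0]
contact_force: [0.9, 0.5, 0.4]
gripper_width: 0.003
```

Run:
```python
from h import *
sh([])
c=save("wrist","w6.png",(160,100,480,340),2)
c=save("scene","s6.png",(230,60,430,260),3)
```

```text
t 8.27 pos [ 0.6305 -0.2271  0.2605] head 81.03 F [0.86 0.53 0.4 ] w 0.003 zaxis [ 4.e-04 -3.e-04 -1.e+00]
```

View pics/w6.png

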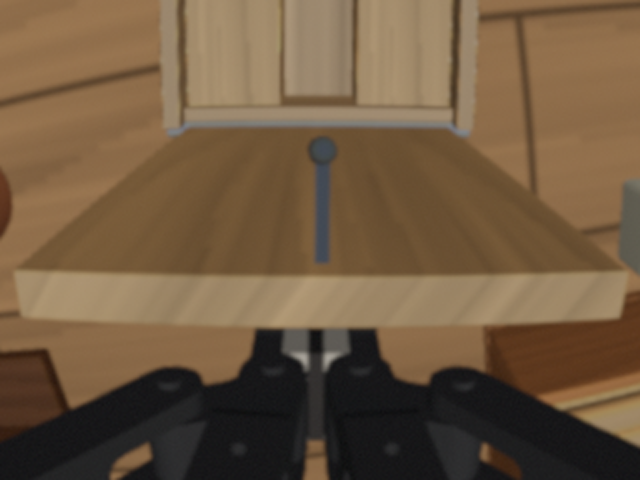

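View pics/s6.png

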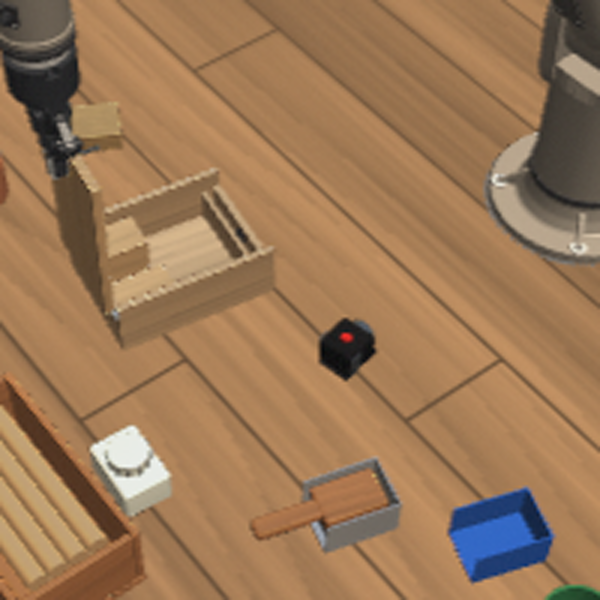

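The flap stands at roughly 1.5 rad against the finger. I'll ease off the last bit, then rise.

step_arm --pt "0 8 0 0 1" --pt "0 16 0 0 1" --pt "0 24 0 0 1" --pt "0 32 0 0 1" --pt "0 38 0 0 1" --pt "0 38 -30 0 1" --pt "0 38 -60 0 1" --pt "0 38 -85 0 1" --pt "0 38 -85 0 1" --pt "0 38 -85 0 1"

```text
t: 9.2
eef_pos: [0.6676, -0.2336, 0.3476]
tool_rot: [0.001, 0.76, 0.649, 0.001]
contact_force: [-0.2, 0.7, -1.5]
gripper_width: 0.002
```

Run:
```python
from h import *
sh([(.624,.179,.25,74.8),(.624,.179,.12,74.8)])
P=None
c=save("scene","s7.png",(230,60,430,260),3)
P=cloud(c); k=(P[...,2]>.2)&(P[...,0]>.55)&(P[...,0]<.7)&(P[...,1]<-.14)&(P[...,1]>-.31)&(P[...,2]<.28); print(P[k].min(0),P[k].max(0))
```

```text
t 9.2 pos [ 0.6676 -0.2336  0.3476] head 80.99 F [-0.18  0.68 -1.5 ] w 0.002 zaxis [ 0.0033 -0.001  -1.    ]
(0.624, 0.179, 0.25, 74.8) -> [ 400.8 -108.    97.1] spin 6.19
(0.624, 0.179, 0.12, 74.8) -> [ 400.8 -108.5  227.1] spin 6.19
[ 0.60909572 -0.29604903  0.20035886] [ 0.65756994 -0.15477131  0.26994676]
```

View pics/s7.png

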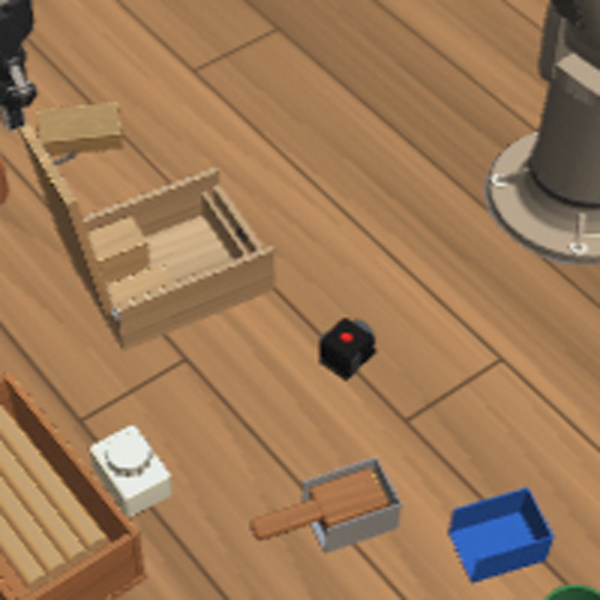

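step_arm --pt "40 -11 0 1 0.5" --pt "80 -22 0 2 0" --pt "120 -33 20 3 0" --pt "160 -44 40 4 0" --pt "200 -55 60 6 0" --pt "240 -66 80 6 0" --pt "280 -77 100 6 0" --pt "320 -88 120 6 0" --pt "360 -99 150 6 0" --pt "401 -113 180 6 0" --pt "401 -113 200 6 0" --pt "401 -113 200 6 0" --pt "401 -113 200 6 0" --pt "401 -113 200 6 0" --pt "401 -113 200 6 0"

```text
t: 10.5
eef_pos: [0.6192, 0.1778, 0.147]
tool_rot: [0.001, 0.794, 0.607, 0.0]
contact_force: [0.0, -1.3, -0.2]
gripper_width: 1.0
```

Run:
```python
from h import *
sh([(.6192,.1805,.040,74.8)])
c=save("wrist","w8.png"); c=save("scene","s8.png",(230,60,430,260),3)
```

```text
t 10.5 pos [0.6192 0.1778 0.147 ] head 74.82 F [ 0.01 -1.27 -0.22] w 1.0 zaxis [ 0.0018 -0.0013 -1.    ]
(0.6192, 0.1805, 0.04, 74.8) -> [  2.7  -1.  107. ] spin 0.02
```

View pics/w8.png

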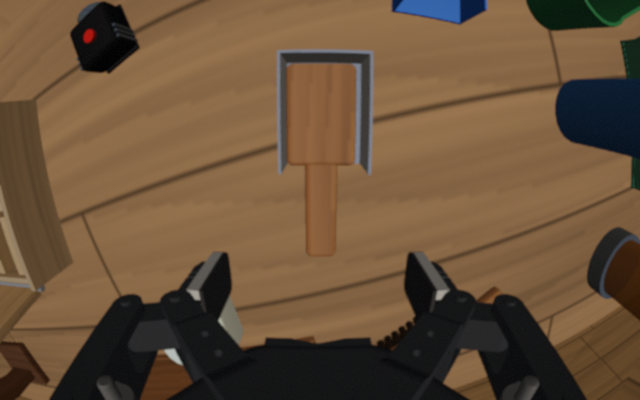

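View pics/s8.png

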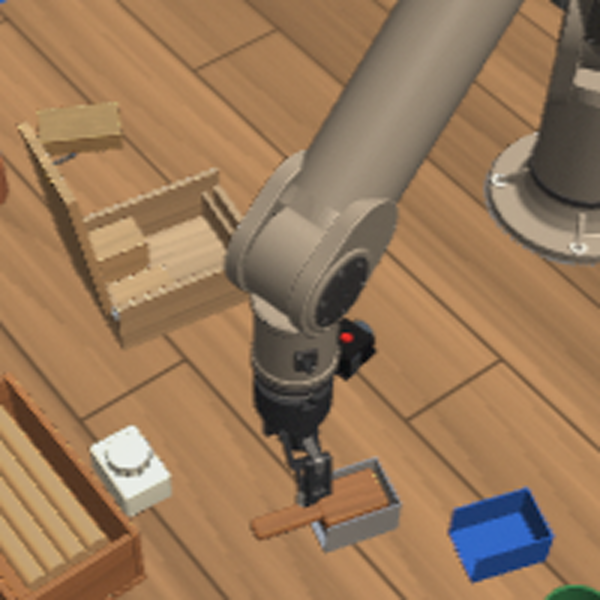

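The wrist view shows the tray and brush square to the jaws, with the handle running from (320,165) to (320,255). The scene view shows the elbow well above the cubby and headlamp. Descending.

step_arm --pt "3 -1 30 0 0" --pt "3 -1 60 0 0" --pt "3 -1 80 0 0" --pt "3 -1 95 0 0" --pt "3 -1 107 0 0" --pt "3 -1 107 0 0" --pt "3 -1 107 0 0"

```text
t: 11.18
eef_pos: [0.6183, 0.1829, 0.0395]
tool_rot: [0.0, 0.794, 0.608, 0.0]
contact_force: [-0.8, -0.5, -0.0]
gripper_width: 1.001
```

Run:
```python
from h import *
sh([(.6192,.1805,.040,74.8)])
c=save("wrist","w9.png"); c=save("scene","s9.png",(280,160,400,260),5)
```

```text
t 11.18 pos [0.6183 0.1829 0.0395] head 74.91 F [-0.84 -0.54 -0.01] w 1.001 zaxis [ 7.e-04 -1.e-04 -1.e+00]
(0.6192, 0.1805, 0.04, 74.8) -> [-2.1  1.4 -0.5] spin 0.11
```

View pics/w9.png

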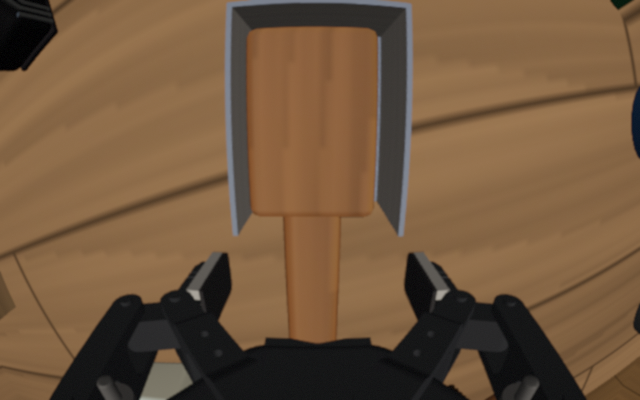

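View pics/s9.png

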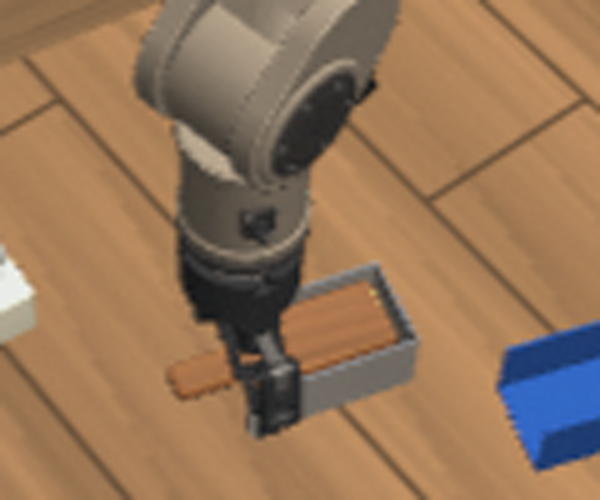

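step_arm --pt "-2 1 0 0 0.2" --pt "-2 1 0 0 0.5" --pt "-2 1 0 0 0.8" --pt "-2 1 0 0 1" --pt "-2 1 0 0 1" --pt "-2 1 0 0 1" --pt "-2 1 0 0 1" --newtons 80

```text
t: 11.87
eef_pos: [0.6182, 0.1817, 0.0391]
tool_rot: [-0.0, 0.793, 0.609, 0.0]
contact_force: [-0.1, 0.5, 4.1]
gripper_width: 0.271
```

Run:
```python
from h import *
sh([(.56,.02,.16,81.2)])
c=save("wrist","w10.png")
```

```text
t 11.87 pos [0.6182 0.1817 0.0391] head 75.0 F [-0.11  0.54  4.06] w 0.271 zaxis [ 1.e-04  2.e-04 -1.e+00]
(0.56, 0.02, 0.16, 81.2) -> [-171.2  -14.3 -121. ] spin -6.2
```

View pics/w10.png

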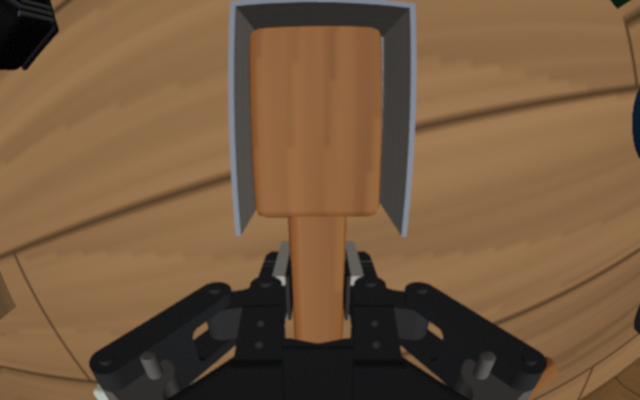

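step_arm --pt "0 0 -10 0 1" --pt "0 0 -25 0 1" --pt "0 0 -45 0 1" --pt "0 0 -70 0 1" --pt "0 0 -90 0 1" --pt "0 0 -90 0 1" --pt "0 0 -90 0 1"

```text
t: 12.5
eef_pos: [0.6187, 0.1819, 0.13]
tool_rot: [0.0, 0.793, 0.609, 0.001]
contact_force: [-0.1, -0.8, -2.9]
gripper_width: 0.264
```

Run:
```python
from h import *
sh([(.598,.0095,.129,81.2),(.598,.0095,.05,81.2)])
c=save("wrist","w11.png"); c=save("scene","s11.png",(280,160,400,260),5)
```

```text
t 12.5 pos [0.6187 0.1819 0.13  ] head 75.0 F [-0.09 -0.85 -2.91] w 0.264 zaxis [ 0.0022  0.001  -1.    ]
(0.598, 0.0095, 0.129, 81.2) -> [-171.8   24.6    0.8] spin -6.2
(0.598, 0.0095, 0.05, 81.2) -> [-172.    24.5   79.8] spin -6.2
```

View pics/w11.png

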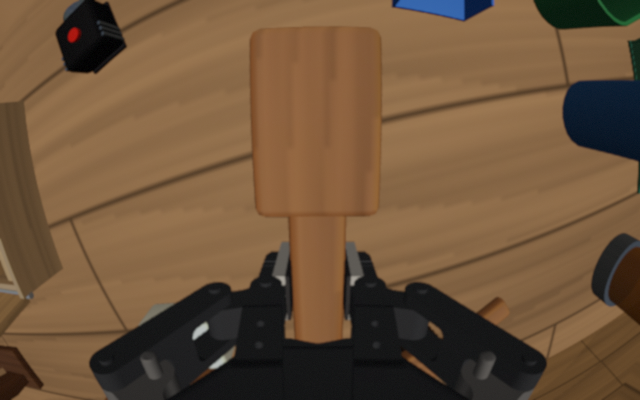

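View pics/s11.png

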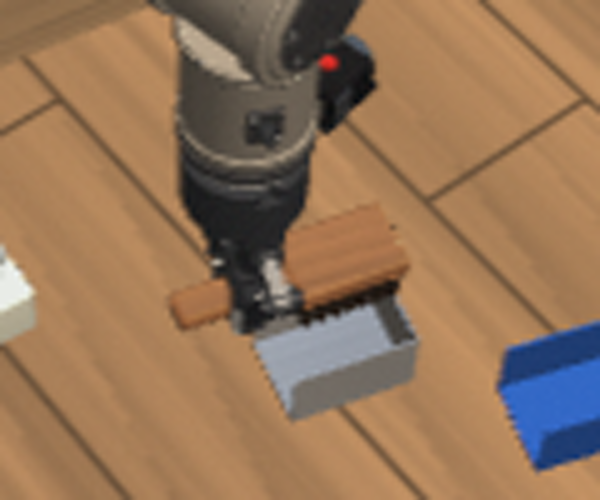

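The brush hangs level and is clear of the tray. Moving to the open shelf.

step_arm --pt "-30 4 0 -1 1" --pt "-60 8 0 -2 1" --pt "-90 12 0 -3 1" --pt "-120 17 0 -4 1" --pt "-150 21 0 -5 1" --pt "-172 24.5 0 -6 1" --pt "-172 24.5 30 -6 1" --pt "-172 24.5 60 -6 1" --pt "-172 24.5 80 -6 1" --pt "-172 24.5 88 -6 1" --pt "-172 24.5 92 -6 1" --pt "-172 24.5 94 -6 1" --pt "-172 24.5 95 -6 1" --pt "-172 24.5 95 -6 1"

```text
t: 13.77
eef_pos: [0.5954, 0.009, 0.0345]
tool_rot: [-0.002, 0.76, 0.649, -0.002]
contact_force: [-5.6, -1.3, 8.6]
gripper_width: 0.266
```

Run:
```python
from h import *
sh([])
c=save("wrist","w12.png"); c=save("scene","s12.png",(260,140,380,240),5)
```

```text
t 13.77 pos [0.5954 0.009  0.0345] head 80.99 F [-5.61 -1.27  8.63] w 0.266 zaxis [-4.4e-03  3.0e-04 -1.0e+00]
```

View pics/s12.png

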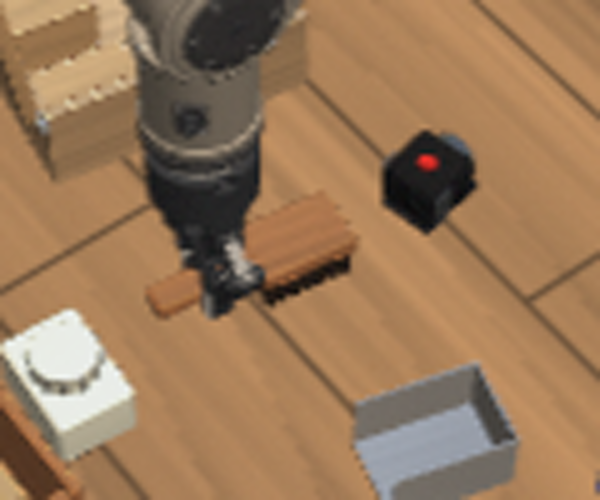

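step_arm --pt "0 0 0 0 0.6" --pt "0 0 0 0 0.3" --pt "0 0 0 0 0" --pt "0 0 0 0 0" --pt "0 0 0 0 0" --pt "0 0 -25 0 0" --pt "0 0 -60 0 0" --pt "0 0 -95 0 0" --pt "0 0 -95 0 0" --pt "0 0 -95 0 0"

```text
t: 14.7
eef_pos: [0.599, 0.0092, 0.1311]
tool_rot: [0.001, 0.76, 0.649, 0.002]
contact_force: [0.1, -0.1, -1.9]
gripper_width: 0.998
```

Run:
```python
from h import *
c=save("wrist","w13.png"); c=save("scene","s13.png",(240,60,400,240),3)
for c in (c,bot.read_camera("top")):
    P=cloud(c); hsv=cv2.cvtColor(c["frame"],cv2.COLOR_RGB2HSV)
    red=(hsv[...,1]>110)&(P[...,2]>.034)&(P[...,2]<.055)&(P[...,0]>.46)&(P[...,0]<.66)&(P[...,1]<.1)&(P[...,1]>-.09)
    p=P[red]; print(len(p),cv2.minAreaRect((p[:,:2]*1000).astype(np.float32)) if len(p)>5 else 0,p[:,2].mean())
sh([])
```

```text
360 ((567.2095336914062, 15.260595321655273), (55.553279876708984, 148.9025421142578), 84.36711120605469) 0.041359476244312895
4 0 0.04093596817656532
t 14.85 pos [0.5963 0.0092 0.1277] head 81.01 F [-0.48  0.4  -0.13] w 1.0 zaxis [-2.e-03 -1.e-04 -1.e+00]
```

View pics/w13.png

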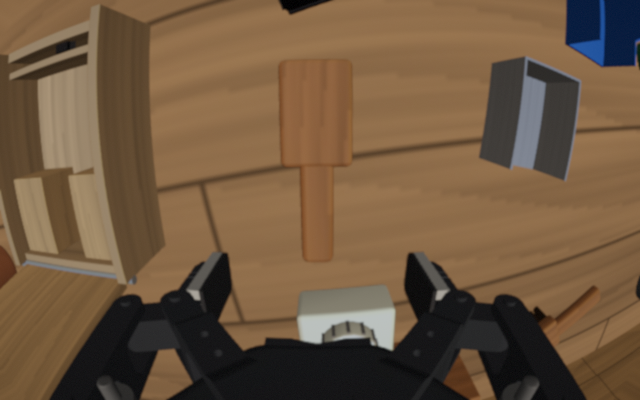

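View pics/s13.png

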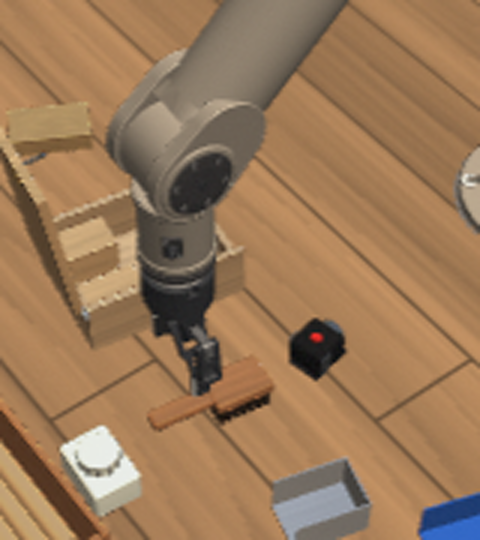

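The brush stands on the shelf, with its head at (315,112) in the wrist view. I'll move over the head and measure from there.

step_arm --pt "0 -30 -15 0 0" --pt "0 -55 -15 0 0" --pt "0 -69 -15 0 0" --pt "0 -69 -15 0 0" --pt "0 -69 -15 0 0" --pt "0 -69 -15 0 0"

```text
t: 15.35
eef_pos: [0.5297, 0.0199, 0.1433]
tool_rot: [0.0, 0.76, 0.649, -0.0]
contact_force: [0.3, 0.0, -0.1]
gripper_width: 1.001
```

```bash
cat >> h.py <<'E'
def wcloud(c):
    h,w=c["z_map"].shape; f=h/2/np.tan(np.radians(c["fov_y"])/2)
    u,v=np.meshgrid(np.arange(w),np.arange(h)); a=u-c["cx"];b=v-c["cy"]; r=np.hypot(a,b)+1e-9; th=r/f
    z=c["z_map"]; P=np.stack([a/r*np.tan(th)*z,b/r*np.tan(th)*z,z],-1); return (P-c["t"])@c["R"]
E
python3 - <<'E'
from h import *
cs=save("scene","s14.png",(240,60,400,240),3)
for n,c,P in (("scene",cs,cloud(cs)),("wrist",(w:=save("wrist","w14.png")),wcloud(w))):
    hsv=cv2.cvtColor(c["frame"],cv2.COLOR_RGB2HSV)
    red=(hsv[...,1]>105)&(P[...,2]>.036)&(P[...,2]<.048)&(P[...,0]>.46)&(P[...,0]<.66)&(P[...,1]<.08)&(P[...,1]>-.05)
    p=P[red][:,:2]*1000; print(n,len(p),cv2.minAreaRect(p.astype(np.float32)),P[red][:,2].mean())
    yaw=-.157; e=np.array([np.cos(yaw),np.sin(yaw)]); nn=np.array([-e[1],e[0]]); d=p-[527,20]; s=d@e; t=d@nn
    print("s range",s.min(),s.max())
    S=[];T=[]
    for lo in range(-36,112,12):
        k=(s>lo)&(s<lo+12)
        if k.sum()>3: a,b=np.percentile(t[k],[1,99]); print(lo,k.sum(),a.round(1),b.round(1),((a+b)/2).round(1))
sh([])
E
```

```text
scene 357 ((567.0653686523438, 14.986583709716797), (51.66713333129883, 149.81825256347656), 82.99909973144531) 0.04138730361965333
s range -34.88490237417311 115.11302435941529
-36 23 -13.9 24.7 5.4
-24 32 -23.2 24.7 0.8
-12 44 -23.2 24.8 0.8
0 37 -23.8 25.4 0.8
12 44 -23.9 25.3 0.7
24 39 -22.2 25.7 1.8
36 32 -23.5 25.1 0.8
48 18 -12.2 12.5 0.1
60 17 -11.4 12.2 0.4
72 23 -11.8 13.7 0.9
84 18 -11.1 13.3 1.1
96 18 -8.5 13.4 2.5
108 12 -8.5 10.0 0.8
wrist 8008 ((563.2655639648438, 13.23263168334961), (50.577571868896484, 149.92373657226562), 81.27871704101562) 0.04095242040607986
s range -38.14491392340456 111.83602514229264
-36 1074 -26.0 22.5 -1.8
-24 1051 -25.6 22.8 -1.4
-12 1008 -25.9 23.3 -1.3
0 971 -25.4 23.6 -0.9
12 922 -25.9 23.2 -1.3
24 819 -25.3 22.6 -1.3
36 381 -19.5 10.5 -4.5
48 345 -11.8 10.2 -0.8
60 328 -12.0 10.9 -0.6
72 306 -12.2 11.0 -0.6
84 288 -11.6 11.3 -0.1
96 269 -11.9 11.0 -0.4
108 37 -10.7 9.9 -0.4
t 15.45 pos [0.53   0.0197 0.1435] head 80.98 F [ 0.63 -0.22  0.07] w 1.0 zaxis [ 2.e-04 -4.e-04 -1.e+00]
```

View pics/w14.png

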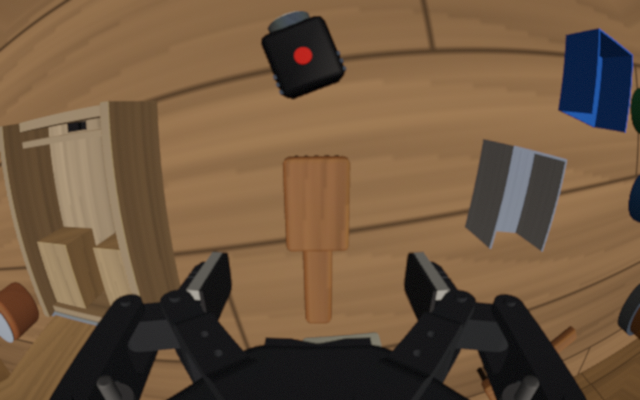

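Run:
```python
from h import *
sh([(.534,.0185,.037,81.1)])
```

```text
t 15.45 pos [0.53   0.0197 0.1435] head 80.98 F [ 0.63 -0.22  0.07] w 1.0 zaxis [ 2.e-04 -4.e-04 -1.e+00]
(0.534, 0.0185, 0.037, 81.1) -> [ -0.6   4.1 106.5] spin -0.12
```

step_arm --pt "-0.5 4 35 0 0" --pt "-0.5 4 70 0 0" --pt "-0.5 4 95 0 0" --pt "-0.5 4 106.5 0 0" --pt "-0.5 4 106.5 0 0" --pt "-0.5 4 106.5 0 0" --pt "-0.5 4 106.5 0 0.3" --pt "-0.5 4 106.5 0 0.5" --pt "-0.5 4 106.5 0 1" --pt "-0.5 4 106.5 0 1" --pt "-0.5 4 106.5 0 1" --pt "-0.5 4 106.5 0 1" --newtons 60

```text
t: 16.45
eef_pos: [0.5342, 0.019, 0.0389]
tool_rot: [0.001, 0.76, 0.649, 0.001]
contact_force: [-0.2, -0.2, 7.0]
gripper_width: 0.573
```

step_arm --pt "0 0 -10 0 1" --pt "0 0 -30 0 1" --pt "0 0 -60 0 1" --pt "0 0 -95 0 1" --pt "0 0 -130 0 1" --pt "0 0 -130 0 1" --pt "0 0 -130 0 1"

```text
t: 17.03
eef_pos: [0.5343, 0.019, 0.1701]
tool_rot: [0.001, 0.76, 0.649, 0.002]
contact_force: [-0.6, -0.2, -2.3]
gripper_width: 0.572
```

Run:
```python
from h import *
c=save("wrist","w15.png"); cs=save("scene","s15.png",(240,60,400,240),3)
P=wcloud(c)
hsv=cv2.cvtColor(c["frame"],cv2.COLOR_RGB2HSV)
o=bot.get_obs(); z=o["eef_pos"][2]
k=(abs(P[...,2]-(z+.004))<.008)&(P[...,0]>.46)&(P[...,0]<.68)&(abs(P[...,1])<.1)&(hsv[...,1]>105)
p=P[k]; print(len(p),cv2.minAreaRect((p[:,:2]*1000).astype(np.float32)))
q=o["tool_rot"]; R=Ro.from_quat([q[1],q[2],q[3],q[0]]).as_matrix(); L=(p-o["eef_pos"])@R*1000
for lo in range(-44,100,12):
    m=(L[:,1]>lo)&(L[:,1]<lo+12)
    if m.sum()>3: print(lo,m.sum(),np.percentile(L[m,0],[1,99]).round(1),np.median(L[m,2]).round(1))
print(L[:,1].min(),L[:,1].max())
sh([])
```

```text
17118 ((527.531982421875, 19.66946029663086), (86.7095718383789, 71.00762176513672), 13.366910934448242)
-44 3576 [-24.2  22.9] -4.9
-32 3202 [-24.5  23.4] -5.4
-20 2875 [-24.7  23.9] -5.4
-8 2622 [-25.2  24.3] -5.4
4 2267 [-24.9  24.1] -5.5
16 1931 [-24.2  23.5] -5.5
28 645 [-23.2  21.9] -4.7
-43.14152427163663 38.08555264955785
t 17.13 pos [0.5322 0.019  0.1671] head 81.01 F [-0.64  0.33 -1.38] w 0.57 zaxis [-8.e-04  3.e-04 -1.e+00]
```

View pics/w15.png

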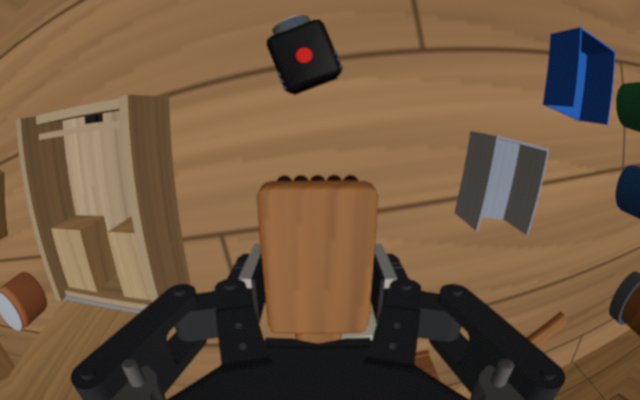

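View pics/s15.png

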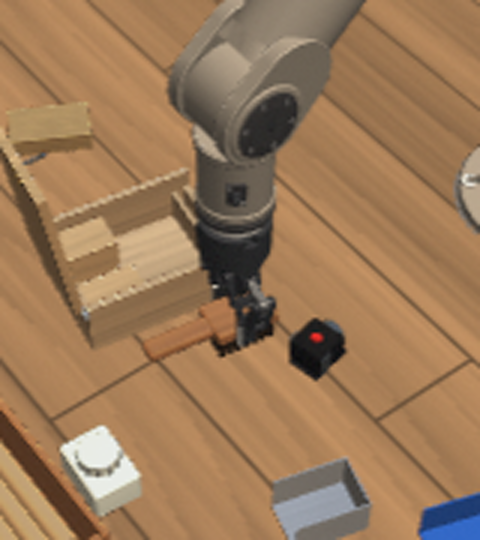

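Run:
```python
from h import *
sh([(.4849,-.2016,.175,81.23)])
```

```text
t 17.13 pos [0.5322 0.019  0.1671] head 81.01 F [-0.64  0.33 -1.38] w 0.57 zaxis [-8.e-04  3.e-04 -1.e+00]
(0.4849, -0.2016, 0.175, 81.23) -> [-225.2  -12.2   -7.9] spin -0.22
```

step_arm --pt "-30 -2 -7 0 1" --pt "-60 -3 -7 0 1" --pt "-95 -5 -7 0 1" --pt "-130 -7 -7 0 1" --pt "-165 -9 -7 0 1" --pt "-195 -10 -7 0 1" --pt "-215 -11 -7 0 1" --pt "-225 -12 -7 0 1" --pt "-225 -12 -7 0 1" --pt "-225 -12 -7 0 1" --pt "-225 -12 -7 0 1"

```text
t: 18.05
eef_pos: [0.4862, -0.1995, 0.1736]
tool_rot: [-0.001, 0.76, 0.65, -0.0]
contact_force: [-0.0, -0.7, -1.4]
gripper_width: 0.571
```

Run:
```python
from h import *
c=save("wrist","w16.png"); cs=save("scene","s16.png",(220,40,380,220),3)
sh([(.4849,-.2016,.175,81.23),(.4849,-.2016,.0446,81.23)])
for n,P in(("w",wcloud(c)),("s",cloud(cs)),("t",cloud(save("top","t16.png",(330,150,450,260),5)))):
    k=(abs(P[...,2]-.076)<.004)&(P[...,0]>.36)&(P[...,0]<.64)&(P[...,1]<-.08)&(P[...,1]>-.33)
    p=P[k]; print(n,len(p),cv2.minAreaRect((p[:,:2]*1000).astype(np.float32)))
    psi=-.153; e=np.array([np.cos(psi),np.sin(psi)]); nn=np.array([-e[1],e[0]]); d=(p[:,:2]-[.508,-.2053])*1000; s=d@e;t=d@nn
    for lo in range(-100,100,25):
        a=t[(s>lo)&(s<lo+25)&(t>50)]; b=t[(s>lo)&(s<lo+25)&(t<-50)]; print(lo,len(a),len(b),[(np.percentile(x,[2,98]).round(1)) if len(x)>5 else None for x in(a,b)])
```

```text
t 18.15 pos [ 0.4864 -0.1996  0.174 ] head 81.17 F [ 0.69  0.4  -1.98] w 0.57 zaxis [-5.e-04  8.e-04 -1.e+00]
(0.4849, -0.2016, 0.175, 81.23) -> [-2.3 -1.2 -1. ] spin -0.06
(0.4849, -0.2016, 0.0446, 81.23) -> [ -2.4  -1.1 129.4] spin -0.06
w 4055 ((506.767822265625, -206.7591552734375), (158.83645629882812, 210.29025268554688), 80.74716186523438)
-100 425 423 [array([68.4, 77.4]), array([-79.8, -70.9])]
-75 407 410 [array([68.5, 77.4]), array([-80., -71.])]
-50 380 372 [array([68.3, 76.9]), array([-80.2, -71.4])]
-25 353 348 [array([68., 77.]), array([-80.2, -71.3])]
0 287 314 [array([68.1, 76.9]), array([-80.3, -71.3])]
25 21 108 [array([73.2, 76.8]), array([-80.8, -71.9])]
50 0 0 [None, None]
75 0 0 [None, None]
s 156 ((515.4894409179688, -207.11697387695312), (164.99951171875, 220.22947692871094), 80.94709777832031)
-100 15 0 [array([67.9, 78.4]), None]
-75 13 0 [array([68., 81.]), None]
-50 14 0 [array([68. , 78.8]), None]
-25 17 1 [array([66.3, 79.7]), None]
0 13 0 [array([67.6, 77.8]), None]
25 16 0 [array([69.4, 78.8]), None]
50 16 12 [array([68.8, 80.8]), array([-81.9, -69.2])]
75 17 5 [array([60.9, 80.3]), None]
t 90 ((549.4478759765625, -165.16278076171875), (121.2957534790039, 253.0824432373047), 43.854949951171875)
-100 10 0 [array([71. , 78.5]), None]
-75 7 0 [array([71.6, 78.7]), None]
-50 8 0 [array([69.9, 79. ]), None]
-25 6 0 [array([70.9, 78.3]), None]
0 6 0 [array([73. , 78.8]), None]
25 8 0 [array([69.6, 77.7]), None]
50 8 0 [array([71.8, 78.6]), None]
75 10 2 [array([70.1, 78.1]), None]
```

View pics/w16.png

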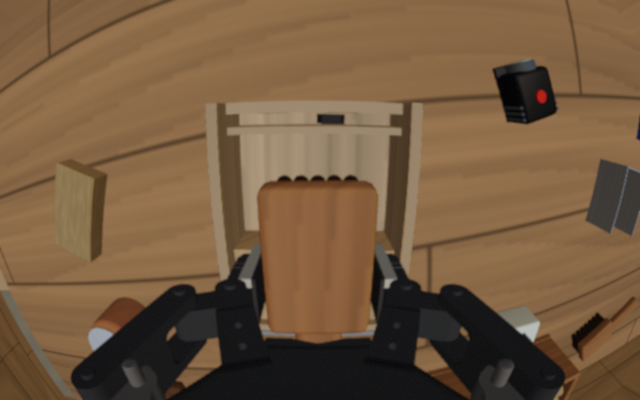

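View pics/s16.png

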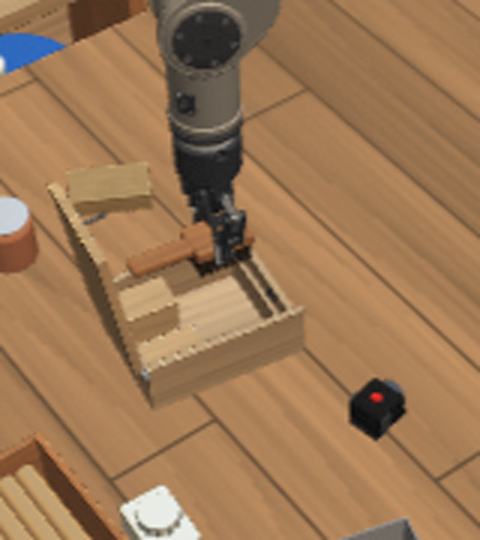

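View pics/t16.png

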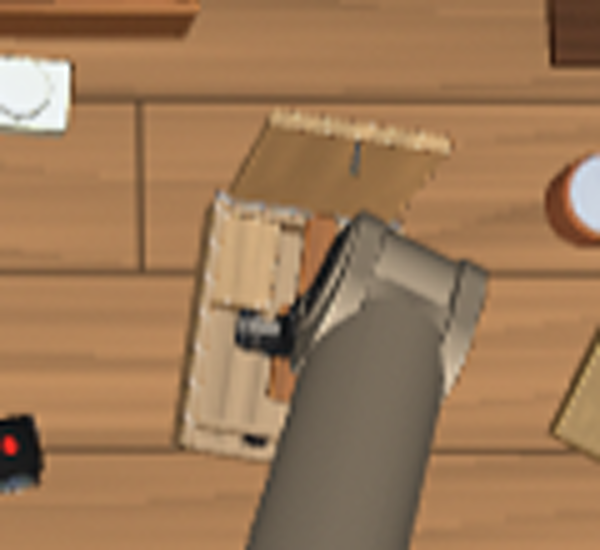

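step_arm --pt "-3 -1 20 0 1" --pt "-3 -1 45 0 1" --pt "-3 -1 70 0 1" --pt "-3 -1 82 0 1" --pt "-3 -1 82 0 1" --pt "-3 -1 82 0 1" --pt "-3 -1 82 0 1"

```text
t: 18.78
eef_pos: [0.4854, -0.2045, 0.0934]
tool_rot: [0.001, 0.76, 0.65, 0.001]
contact_force: [0.5, -0.2, -1.1]
gripper_width: 0.57
```

Run:
```python
from h import *
c=save("wrist","w17.png"); cs=save("scene","s17.png",(220,70,340,170),5)
sh([(.4847,-.2024,.0446,81.1)])
P=wcloud(c);k=(abs(P[...,2]-.076)<.005)&(P[...,0]>.36)&(P[...,0]<.64)&(P[...,1]<-.08)&(P[...,1]>-.33)
p=P[k];o=bot.get_obs();q=o["tool_rot"]; R=Ro.from_quat([q[1],q[2],q[3],q[0]]).as_matrix(); L=(p-o["eef_pos"])@R*1000
for lo in range(-100,60,20):
    m=(L[:,1]>lo)&(L[:,1]<lo+20); a=L[m&(L[:,0]>58),0]; b=L[m&(L[:,0]<-58),0]
    if len(a)>5 and len(b)>5: print(lo,np.percentile(a,[2,98]).round(1),np.percentile(b,[2,98]).round(1))
print(L[:,1].min())
```

```text
t 18.88 pos [ 0.4855 -0.2046  0.0936] head 81.01 F [-1.52  0.46 -1.64] w 0.572 zaxis [ 2.5e-03 -5.0e-04 -1.0e+00]
(0.4847, -0.2024, 0.0446, 81.1) -> [ 2.  -1.3 49. ] spin -0.09
-100 [70.8 79.7] [-77.5 -68.2]
-80 [70.7 79.7] [-77.3 -68.2]
-60 [70.8 79.6] [-77.3 -68.4]
-40 [70.8 79.3] [-77.4 -68.4]
-20 [70.7 79.5] [-77.3 -68.5]
0 [70.7 79.7] [-77.1 -68.5]
-83.67971260356211
```

View pics/w17.png

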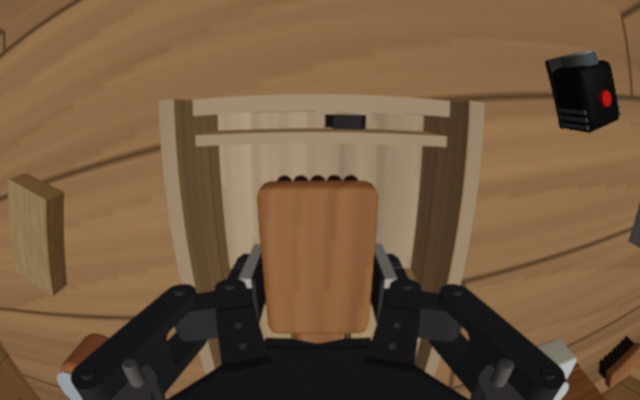

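View pics/s17.png

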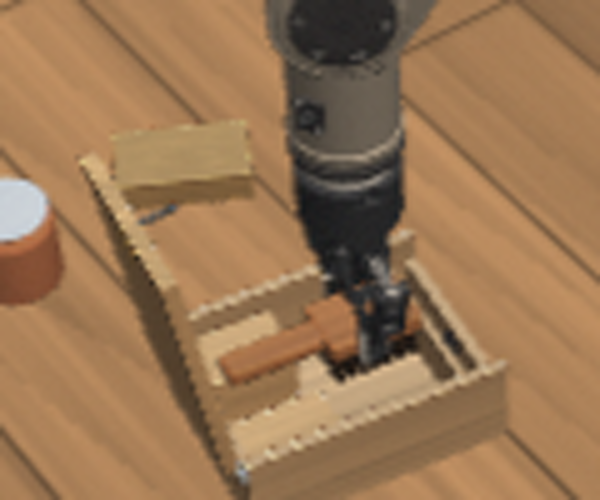

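step_arm --pt "1.5 -1.5 0 0 1" --pt "1.5 -1.5 15 0 1" --pt "1.5 -1.5 28 0 1" --pt "1.5 -1.5 38 0 1" --pt "1.5 -1.5 44 0 1" --pt "1.5 -1.5 47 0 1" --pt "1.5 -1.5 49 0 1" --pt "1.5 -1.5 49 0 1" --pt "1.5 -1.5 49 0 1"

```text
t: 19.63
eef_pos: [0.4829, -0.2025, 0.0468]
tool_rot: [-0.001, 0.761, 0.649, 0.001]
contact_force: [-13.9, 7.5, 44.3]
gripper_width: 0.572
```

Run:
```python
from h import *
c=save("wrist","w18.png"); cs=save("scene","s18.png",(220,70,340,170),5)
sh([(.4847,-.2024,.0446,81.1)])
```

```text
t 19.73 pos [ 0.4829 -0.2024  0.0468] head 80.97 F [-13.52   7.62  42.5 ] w 0.572 zaxis [ 3.0e-04  2.6e-03 -1.0e+00]
(0.4847, -0.2024, 0.0446, 81.1) -> [0.3 1.8 2.2] spin -0.13
```

View pics/s18.png

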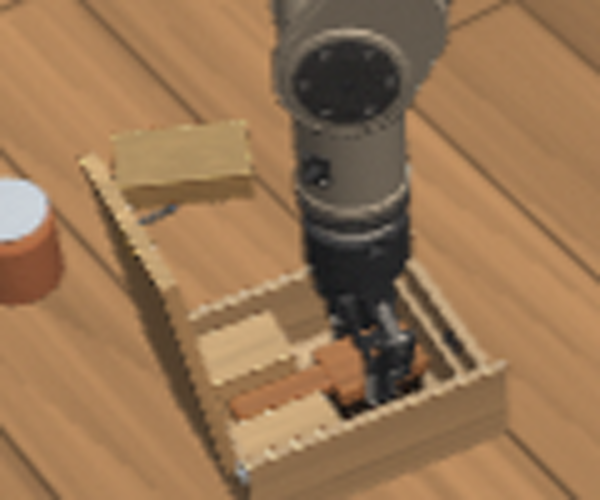

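View pics/w18.png

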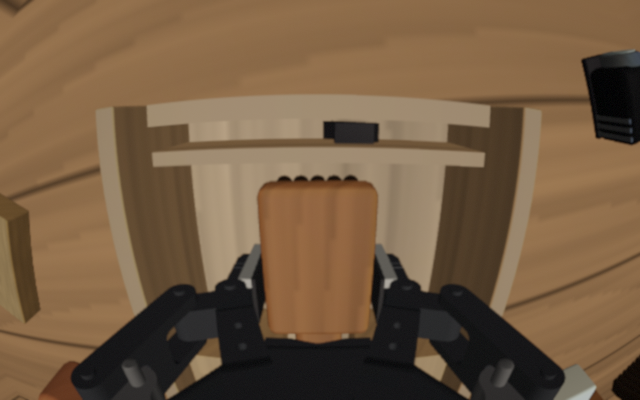

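The brush has bottomed at TCP z 0.0468. That is its shelf grasp height (0.0389) plus the 8 mm floor, so it stands on the cubby floor. I'll relieve the force and release.

step_arm --pt "0 0 -1 0 1" --pt "0 0 -2 0 1" --pt "0 0 -2 0 0.8" --pt "0 0 -2 0 0.4" --pt "0 0 -2 0 0.25" --pt "0 0 -2 0 0.2" --pt "0 0 -2 0 0.2" --pt "0 0 -2 0 0.2" --pt "0 0 -25 0 0.2" --pt "0 0 -60 0 0.2" --pt "0 0 -100 0 0.2" --pt "0 0 -130 0 0.2" --pt "0 0 -130 0 0.2" --pt "0 0 -130 0 0.2"

```text
t: 20.9
eef_pos: [0.4844, -0.2029, 0.175]
tool_rot: [0.002, 0.76, 0.649, 0.001]
contact_force: [-0.0, 0.7, 0.1]
gripper_width: 0.801
```

Run:
```python
from h import *
c=save("wrist","w19.png"); cs=save("scene","s19.png",(220,70,340,170),5)
sh([])
for n,c,P in(("w",c,wcloud(c)),("s",cs,cloud(cs))):
    hsv=cv2.cvtColor(c["frame"],cv2.COLOR_RGB2HSV)
    psi=-.157; e=np.array([np.cos(psi),np.sin(psi)]); nn=np.array([-e[1],e[0]]); d=(P[...,:2]-[.4790,-.2012])*1000; s=d@e;t=d@nn
    k=(hsv[...,1]>115)&(abs(P[...,2]-.05)<.007)&(abs(t)<35)&(s>-45)&(s<115)
    print(n,k.sum(),"s",np.percentile(s[k],[.5,99.5]).round(1),"z",np.median(P[...,2][k]).round(4))
    for lo in range(-40,112,15):
        m=k&(s>lo)&(s<lo+15)
        if m.sum()>4: print(lo,np.percentile(t[m],[1,99]).round(1),np.median(P[...,2][m]).round(4))
```

```text
t 21.0 pos [ 0.4827 -0.2022  0.1726] head 81.01 F [ 0.27  1.23 -1.98] w 0.799 zaxis [-1.1e-03  5.0e-04 -1.0e+00]
w 7065 s [-39.9 106.6] z 0.0491
-40 [-25.4  22.1] 0.0493
-25 [-25.7  22.4] 0.0495
-10 [-25.1  22.8] 0.0495
5 [-25.5  22.3] 0.0495
20 [-25.   22.6] 0.0492
35 [-33.8  33.8] 0.0483
50 [-12.   18.8] 0.0482
65 [-14.2  19.1] 0.0482
80 [-21.8  18.6] 0.0482
95 [-21.2  18.6] 0.0481
110 [-18.8  19. ] 0.0537
s 337 s [-38.2 111. ] z 0.0497
-40 [-27.1  25.2] 0.0493
-25 [-24.5  26.3] 0.0497
-10 [-25.8  27.3] 0.0502
5 [-24.9  26.2] 0.049
20 [-23.1  24.2] 0.0511
35 [-14.7  19.2] 0.049
50 [-25.2  16.1] 0.0508
65 [-25.1   7.3] 0.0488
80 [-25.7  13.1] 0.049
95 [-23.9  10.5] 0.0498
```

View pics/w19.png

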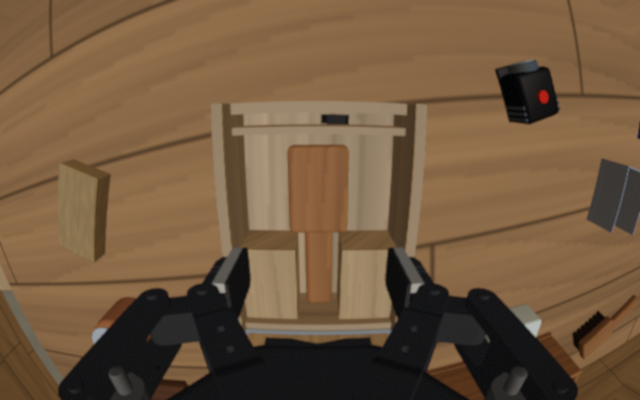

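View pics/s19.png

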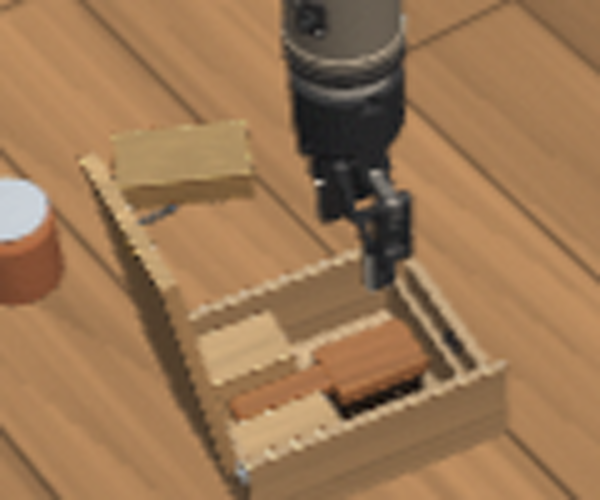

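step_arm --pt "0 -10 -40 0 0.2" --pt "0 -20 -70 0 0.2" --pt "0 -20 -70 0 0.2" --pt "0 -20 -70 0 0.2" --pt "0 -20 -70 0 0.2"

```text
t: 21.42
eef_pos: [0.4628, -0.199, 0.2418]
tool_rot: [-0.001, 0.76, 0.65, -0.001]
contact_force: [-0.8, -0.6, -0.4]
gripper_width: 0.804
```

Run:
```python
from h import *
sh([]); c=save("scene","s20.png"); print(bot.hand_in())
```

```text
t 21.42 pos [ 0.4628 -0.199   0.2418] head 81.02 F [-0.76 -0.59 -0.4 ] w 0.804 zaxis [-2.4e-03  6.0e-04 -1.0e+00]
the job is handed in; nothing more can be done
None
```

View pics/s20.png

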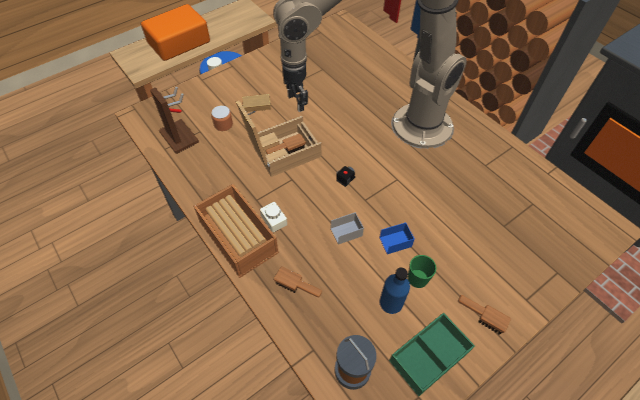

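The job is done and handed in at 21.4 s. I pressed the dot until the latch let go, then kept a finger on the flap up to about 1.5 rad and let it come to rest against its open stop. I lifted the brush out of the steel tray by its handle, stood it on the open shelf, let go, took it again by its head and set it in the cubby.

**Last checks:**
- **Brush:** the top of the head is at 49.5 mm, where 50 mm was expected. The head is about 1 mm short of the seat along the cubby and within about 2 mm across. The handle is centred in the channel.
- **Flap and robot:** the flap stands open and the gripper is clear of everything.
- **Other things on the shelf:** they look unmoved in the last picture; I judged this by eye and did not measure it.

**Checks that disagreed or ran high:**
- **Flap press:** the flap went down about 12 mm under the finger, not the 8 mm given for the hard stop, at about 9 N.
- **Cubby floor:** the brush briefly pressed on the floor with about 44 N through the grip when it landed. I eased the arm up 2 mm before letting go.
- **Cubby position:** the wrist and fixed cameras differed by 1 to 2 mm, and I aimed between them.

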